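# Close the locking jaw on a solar mini-module and clip it down

### The arm

A 6-joint arm with a two-finger parallel gripper is mounted at the origin on a cart in front of the work surface, level with it; the furniture and walls round the work are solid. World frame = base frame: x ahead of the robot, y to its left, z up, the work surface at z = 0. Lengths are in m, angles in rad, forces in N, time in s.
With the tool pointing down it reaches from about 0.35 to 0.8 m from the base axis. Payload 7.3 kg.
Tool frame: the origin (TCP) lies at the very end of the fingers, on their centre line; the grasp point (between the pads) lies 19 mm behind it; z points along the fingers, y is the direction in which the jaws open and shut (so a half turn about z gives the same grasp; the last joint's range is limited). The gripper opens to 85 mm and grips with 20 to 120 N. Pads are 22 mm wide; open, the fingers measure 114 mm over their backs; the gripper's body (76 mm by 85 mm) begins 54 mm behind the grasp point. The pads swing forward as they close: fully open they stand 13 mm farther back than shut.
Start: joints at [-1.312, 0.342, 1.524, -0, 1.275, -0.146], TCP at [0.207, -0.483, 0.231] pointing down, gripper open.
Joint ranges: [-2.53, 2.53], [-0.77, 2.02], [0.04, 2.7], [-1, 4.14], [0.28, 2.66], [-3.11, 3.11]. Speed limits (rad/s): [2.57, 2.57, 3.14, 3.14, 3.14, 3.14].

### API

Orientations are given as [roll, pitch, yaw] about the fixed x, y, z axes, in that order (R = Rz(yaw) Ry(pitch) Rx(roll)).
In Python, from rig import read_state, cams, workorder gives the robot as it stands.
- The arm moves only by the tool jog_arm, never from a script. Its argument "motion" is a list of rows, each a list of 3 entries, a list of its own where there are three numbers: the shift along the tool's x, y, z in m, then the turn about the tool's z in rad, then the closure, from 0 (fully open) to 1 (shut). In form: [[[x, y, z], turn, jaw], ...]. A call has 1 to 8 rows; each row is the pose to reach, as a shift and turn from the pose commanded when the call began, along the tool's axes at that moment; what a row does not reach only later rows make up. A row lasts 1/12 s, in which the tool goes at most 41.7 mm and 7.16 degrees, less where a joint would pass 70% of its speed; a pose out of reach is approached as far as the arm can. A call with a gripper value outside its range is refused whole. The fingers move at their own pace and stop on an object; "newtons" is the grip in N (left out, the last holds). Time passes only in rows, so rows that repeat a pose let the fingers close. It gives the time, the measured TCP pose, the force and the opening at its end, in the units of the state.
- read_state(): the state, without advancing time (a new reading comes with each control period).
- cams.capture(name): name is "scene" or "top"; returns the picture (384x512x3 uint8, red, green, blue); there is no depth.
- cams.camera_params(name): a dict with "K" (3x3 intrinsics, pixels), "k1" (the pictures are not rectified: a ray, as slopes to the right and down, at radius r is drawn at 1 + k1 r^2 times it, then the intrinsics apply), "origin" and "attitude" of the camera in the world. Camera axes: x right, y down, z forward; pixel columns grow to the right and rows downward; lengths in m; the calibration is good to about 2 mm. A picture is of the moment at which its call begins. camera_params takes no time and is no camera call.
- workorder.sign_off(): hands the job in, once; it reports no verdict.
The state is a dict: "time_s": time; "qpos": joint angles; "qd": joint speeds; "joint_torque": joint torques, N m; "tool_pos": TCP position; "tcp_rot": TCP orientation; "contact_force": force on the tool from outside, world axes, zero at the start; "moment": the same for the moment, N m; "grip_width": finger opening in m.
Only numpy, scipy, OpenCV 4.12 (cv2) and the standard library are available. Lean on these libraries where they do the work, as an engineer would, in place of code of your own. Each camera call takes 0.05 s, during which the arm holds its last target.

### The job

On the sloping inspection stand, squeeze the sliding jaw's lock tab against its grip plate and, keeping it squeezed, slide the jaw along until it just meets the edge of the framed module without shoving the module; then let go so that the jaw locks there. Then press the jaw's sprung clip down over the module's edge until it snaps under its catch and stays down. Never force the jaw along with the tab unsqueezed, do not close the clip before the jaw is at the module, and leave the tools lying round the stand alone.

Things in the scene. Friction and masses are not known exactly. Their poses are not given: they have to be found in the camera images.
- stand: Fixed grey and aluminium inspection stand, 350 mm wide. Origin on the bench under the middle of its bed; x to the back of the stand, y to its left, z up. The bed (160 mm deep) slopes up to the back at 0.44 rad (25 deg).
- bed_mid (a point): Middle of the sloping bed's top face. x points upslope, y along the rail to the left, z normal to the bed (up and toward the robot); 'bed axes' below means these. A steel rail, 24 mm wide and 16 mm high, runs along y at x = -45 mm, a dark brake strip in front of it. The tool works best pointing along -z of this frame.
- light_bar (a point): Middle of the light bar that hangs across the stand on two posts: 34 mm deep (x), 350 mm long (y), 26 mm high; axes as the stand. A gripper pointing straight down on the clip hits it; one tilted to the bed's normal clears it.
- slider (a joint): Position (m) of the sliding jaw (carriage) along the rail, 0 at the left end stop, growing as it slides to the right (stand -y), to 0.14; moves with about 1.5 N friction when unlocked, held against some 60 N when locked.
- grip (a point): Grasp point on the jaw carriage, bed axes: midway between two upright plates (30 mm wide in y, 8 mm thick) when squeezed, 28 mm above the carriage top; plates reach 20 mm above it. Upslope: fixed black plate, outer face at x = +19 mm. Downslope: steel lock tab, hinged at its foot, leaning outward. Squeeze along x. Outer width here about 45 mm at rest, 38 mm squeezed; clip starts 66 mm upslope.
- tab (a joint): Angle (rad) of the lock tab: about -0.02 at rest (leaning outward, its foot braking on the strip in front of the rail), grows as it is squeezed toward the fixed plate, to 0.24. Needs about 7 to 12 N at the grip point; from about 0.05 the brake is off, fully squeezed is above 0.18. Springs back when let go.
- jaw_face (a point): Middle of the jaw's flat front face that meets the module, on the right side of the carriage's arm; axes as the bed (y to the left).
- panel_edge (a point): Middle of the left edge of the framed module (black cells, aluminium frame, 122 mm along the slide, 94 mm upslope, 16 mm thick, lying on the bed behind the rail), bed axes. Gap to the jaw = jaw_face minus panel_edge along the bed's y. The module can only slide along y, with about 5 N friction.
- clip (a joint): Angle (rad) of the steel clip on the jaw's arm: 0 open (raised by its spring 0.55 rad above the bed), grows as it is pressed down to the end stop at 0.55; just before it a spring catch beside its upslope edge lets it by, and then holds it at about 0.51. Snapping it takes about 10 to 15 N, pressed along the bed normal, right down to the stop.
- clip_pad (a point): Where to press the clip with closed fingers, on its top face, 36 mm from its hinge. The clip is a steel bar 36 mm wide, 8 mm thick, 70 mm long, on the jaw's arm, pointing right over the module; it hinges about the bed's x. With the clip closed this pad is 83 mm upslope (+x), 12 mm right (-y) and 29 mm lower (-z) than grip, bed axes: come straight down over there.
- catch_nose (a point): Nose of the spring catch that holds the closed clip, bed axes: a small steel upright beside the clip's upslope edge. It yields upslope as the clip passes; its top stands about 8 mm above the closed clip's top: keep fingers downslope of it.
- tweezers: Loose steel tweezers, 122 mm, on the bench to the left of the stand; leave alone.
- screwdriver: Loose small screwdriver, 146 mm, on the bench to the right of the stand; leave alone.
- marker: Loose felt marker, 138 mm, on the bench in front of the stand; leave alone.
- loupe: Loose black loupe, 39 mm across and 42 mm tall, standing right of the stand; leave alone.

How it is judged:
On the way, in this order (a step that is already met when the one before it is completed fails the run):
1. the jaw is brought to within 4 mm of the module's edge with the lock tab held squeezed (y of panel_edge in the frame of jaw_face above -0.004 m and value of joint tab above 0.1 rad), for 0.1 s.
2. the tab is let go and the jaw stays locked there, clip still open (y of panel_edge in the frame of jaw_face above -0.004 m and value of joint tab below 0.04 rad and value of joint clip below 0.3 rad), for 0.1 s.
At the end, for the whole second after the job is handed in: The jaw's face is at most 4 mm from the module's edge, the tab is released (under 0.04 rad) so that the jaw is locked, the clip is latched down (over 0.46 rad), and the module is within 6 mm of where it lay (y of panel_edge in the frame of jaw_face between -0.004 and 0.003 m and value of joint tab below 0.04 rad and value of joint clip above 0.46 rad and distance of panel_edge from where it was at the start of the episode below 0.006 m); the robot touches nothing.
It fails at once if the jaw is forced along (faster than 30 mm/s) with the tab not squeezed (value of joint tab below -0.005 rad and (velocity of joint slider above 0.03 m/s or velocity of joint slider below -0.03 m/s)).
It fails at once if the module is shoved more than 10 mm (distance of panel_edge from where it was at the start of the episode above 0.01 m).
It fails at once if the clip is closed while the jaw is more than 12 mm from the module (value of joint clip above 0.4 rad and y of panel_edge in the frame of jaw_face below -0.012 m).
It fails at once if a tool round the stand is moved more than 30 mm (distance of any of tweezers, screwdriver, marker, loupe from where it was at the start of the episode above 0.03 m).
It also fails if it takes over 48 s, if anything falls off the work surface, if the arm or the gripper's body presses on something with over 40 N, if the wrist force passes 120 N, or if a joint passes its speed limit or range.

## Working session

There is one attempt and no reset: what is moved stays moved. The work goes in short steps, Python scripts to look and compute and a tool call to move; the robot and the scene stay as the last step left them, time stands still between calls to the robot, and variables do not carry over. Pictures are saved under pics/ and viewed, and the job is handed in when it is done.

Besides the shell and the picture viewer there is one more tool, called in YAML: its name, and indented under it one key for each argument. jog_arm: Moves the arm, as the interface text tells. Its arguments: {"type":"object","properties":{"motion":{"type":"array"},"newtons":{"type":"number"}},"required":["motion"]}

```bash
mkdir -p pics; ls
python3 - <<'E'
from rig import read_state, cams, workorder
import cv2
print(read_state())
for n in ("scene","top"):
    im=cams.capture(n); cv2.imwrite(f"pics/{n}0.png",im[:,:,::-1]); print(n,cams.camera_params(n))
E
```

```text
pics
{'time_s': 0.0, 'qpos': array([-1.31201711e+00,  3.42770548e-01,  1.52502363e+00,  1.60663079e-05,
        1.27539014e+00, -1.45985179e-01]), 'qd': array([-0.00181752, -0.00086235,  0.00044942,  0.00030257, -0.0003975 ,
       -0.00183137]), 'joint_torque': array([ 1.01884884e-04, -4.33674252e+01, -2.46013266e+01, -1.25922747e-04,
        7.69604085e-03, -4.29563840e-06]), 'tool_pos': array([ 0.20667481, -0.48217297,  0.23059883]), 'tcp_rot': array([-3.14002016e+00, -2.46734274e-04,  4.04759515e-01]), 'contact_force': array([0.00837992, 0.49846816, 0.25693014]), 'moment': array([ 0.01597452,  0.0006123 , -0.00983237]), 'grip_width': 0.08563302300336541}
scene {'K': array([[367.48347325,   0.        , 258.48113307],
       [  0.        , 367.48347325, 193.69783067],
       [  0.        ,   0.        ,   1.        ]]), 'k1': -0.1083692531111326, 'origin': array([-0.08451435,  0.51774807,  0.61788452]), 'attitude': array([-2.04457462, -0.01849616, -2.14851958])}
top {'K': array([[461.23514455,   0.        , 253.48589781],
       [  0.        , 461.23514455, 193.4544713 ],
       [  0.        ,   0.        ,   1.        ]]), 'k1': -0.006037225649072261, 'origin': array([0.44943635, 0.04794062, 1.2880491 ]), 'attitude': array([-2.99432090e+00, -2.68891087e-03, -1.54793932e+00])}
```

View pics/scene0.png

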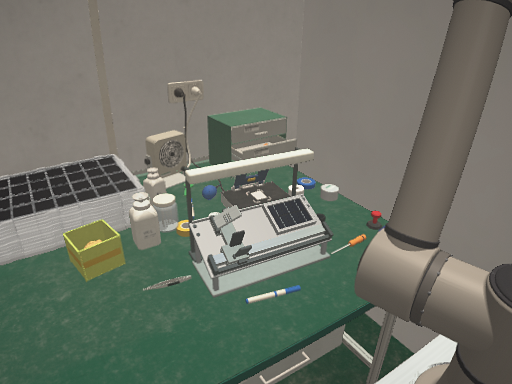

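View pics/top0.png

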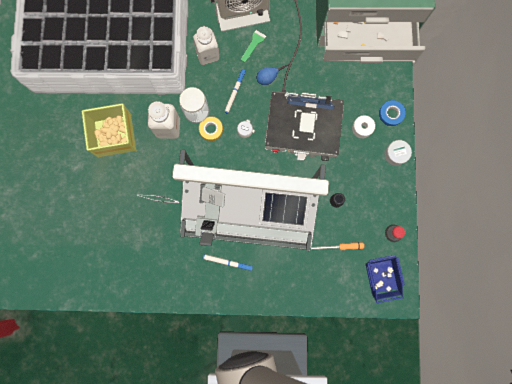

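Run:
```python
import cv2
a=cv2.imread("pics/scene0.png");b=cv2.imread("pics/top0.png")
cv2.imwrite("pics/s0z.png",cv2.resize(a[130:330,150:410],None,fx=3,fy=3,interpolation=cv2.INTER_CUBIC))
cv2.imwrite("pics/t0z.png",cv2.resize(b[100:290,130:390],None,fx=3,fy=3,interpolation=cv2.INTER_CUBIC))
```

```text
(no output)
```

View pics/s0z.png

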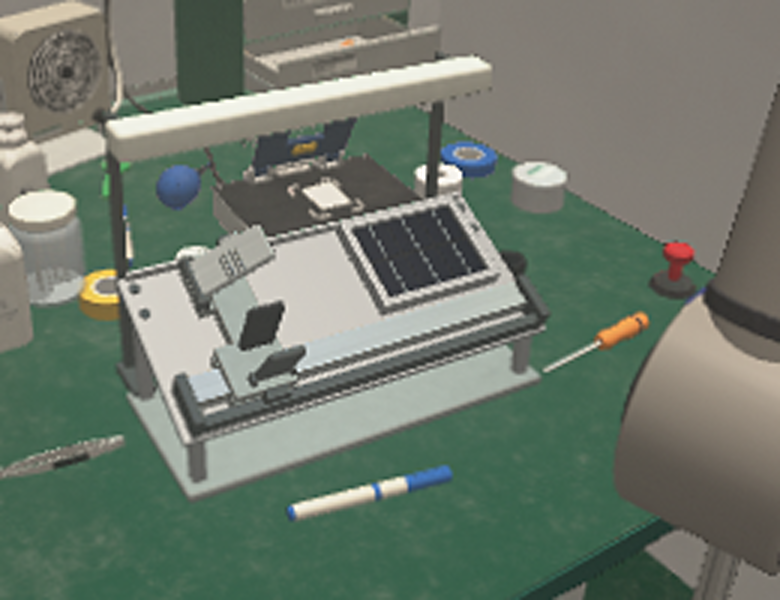

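View pics/t0z.png

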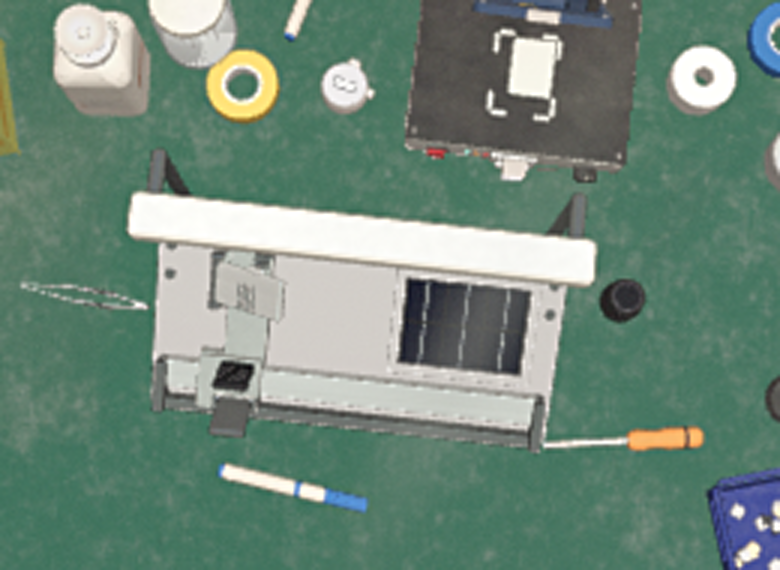

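```bash
cat > h.py <<'E'
import numpy as np, cv2
from scipy.spatial.transform import Rotation as R
from rig import cams
P={n:cams.camera_params(n) for n in("scene","top")}
def ray(n,u,v):
    p=P[n];K=p["K"];D=np.array([p["k1"],0,0,0.])
    x=cv2.undistortPoints(np.array([[[u,v]]],float),K,D)[0,0]
    d=R.from_euler("xyz",p["attitude"]).as_matrix()@np.array([x[0],x[1],1]);return p["origin"],d/np.linalg.norm(d)
def tri(s,t):
    o1,d1=ray("scene",*s);o2,d2=ray("top",*t)
    A=np.c_[d1,-d2];k=np.linalg.lstsq(A,o2-o1,rcond=None)[0]
    a=o1+k[0]*d1;b=o2+k[1]*d2;return (a+b)/2,np.linalg.norm(a-b)
def proj(n,X):
    p=P[n];Rm=R.from_euler("xyz",p["attitude"]).as_matrix();x=Rm.T@(np.asarray(X)-p["origin"])
    return cv2.projectPoints(x.reshape(1,1,3),np.zeros(3),np.zeros(3),p["K"],np.array([p["k1"],0,0,0.]))[0].ravel()
def plane(n,uv,z):
    o,d=ray(n,*uv);return o+d*(z-o[2])/d[2]
def crop(im,x0,y0,x1,y1,f,name):
    c=cv2.resize(im[y0:y1,x0:x1],None,fx=f,fy=f,interpolation=cv2.INTER_CUBIC)
    for x in range((x0//10+1)*10,x1,10):
        cv2.line(c,(int((x-x0+.5)*f),0),(int((x-x0+.5)*f),5),(0,0,255),1);cv2.putText(c,str(x),(int((x-x0+.5)*f)-10,15),0,.35,(0,0,255))
    for y in range((y0//10+1)*10,y1,10):
        cv2.line(c,(0,int((y-y0+.5)*f)),(5,int((y-y0+.5)*f)),(0,0,255),1);cv2.putText(c,str(y),(8,int((y-y0+.5)*f)+4),0,.35,(0,0,255))
    cv2.imwrite(name,c)
E
python3 - <<'E'
from h import *
a=cv2.imread("pics/scene0.png");b=cv2.imread("pics/top0.png")
crop(a,185,190,335,290,5.3,"pics/s1.png")
crop(b,170,155,335,255,4.8,"pics/t1.png")
E
```

```text
(no output)
```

View pics/s1.png

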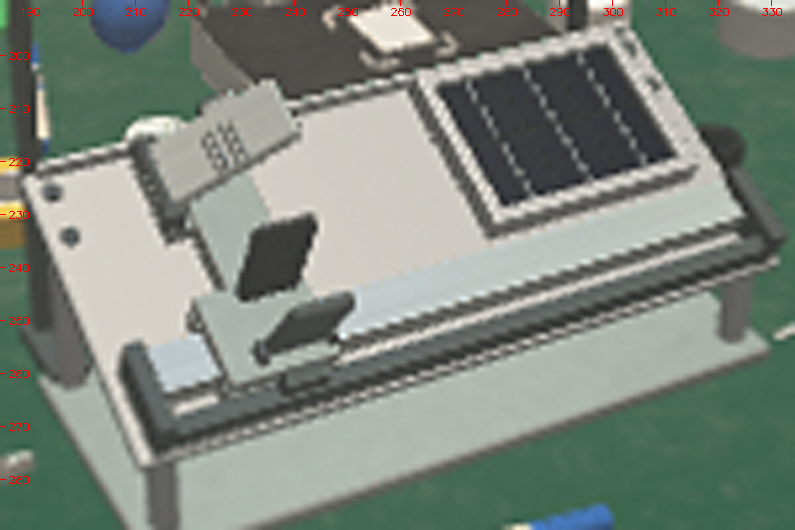

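View pics/t1.png

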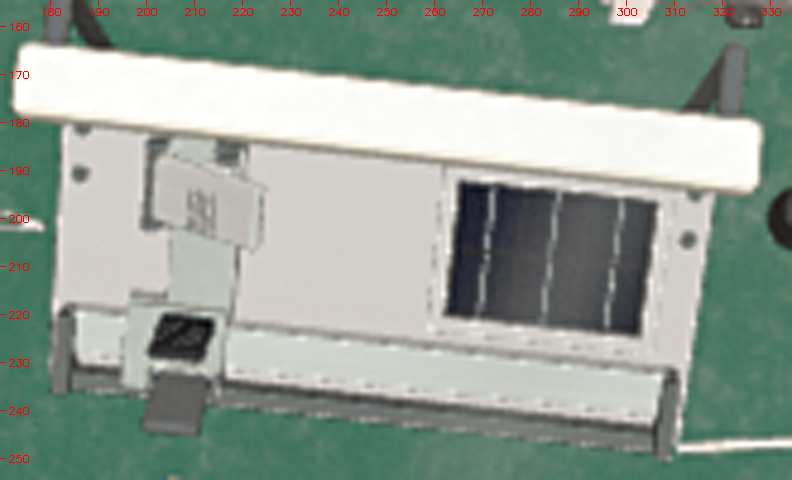

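```bash
cat > m.py <<'E'
from h import *
S=lambda x,y:(x/5.3+185-.5,y/5.3+190-.5)
T=lambda x,y:(x/4.8+170-.5,y/4.8+155-.5)
pts={"cFL":((507,206),(446,316)),"cFR":((679,157),(641,335)),"cBL":((437,87),(460,182)),"cBR":((607,42),(657,202)),
"fFL":((492,224),(428,331)),"fFR":((697,167),(644,352)),
"plTL":((258,222),(158,313)),"plTR":((318,214),(216,318)),
"plBR":((300,290),(206,362)),"plBL":((240,298),(148,357)),
"clipFR":((300,127),(257,249)),"clipBR":((272,82),(265,185)),"clipFL":((177,205),(158,225)),
"stopL":((122,350),(60,308)),
"tabTL":((300,298),(146,433)),"tabTR":((353,293),(194,434))
,"bedFL":((147,465),(52,393)),"bedFR":((778,262),(676,458))}
Q={}
for k,(s,t) in pts.items():
    X,e=tri(S(*s),T(*t));Q[k]=X;print(k,X.round(4),round(e*1e3,1))
E
python3 - <<'E'
from m import *
def d(a,b):
    v=Q[b]-Q[a];print(a,b,np.linalg.norm(v).round(4),(v/np.linalg.norm(v)).round(3))
d("cFL","cFR");d("cBL","cBR");d("cFL","cBL");d("cFR","cBR");d("fFL","fFR");d("plTL","plTR");d("plBL","plTL");d("plBR","plTR");d("bedFL","bedFR");d("tabTL","tabTR")
E
```

```text
cFL [0.5551 0.0235 0.105 ] 1.9
cFR [ 0.5475 -0.0809  0.1038] 1.3
cBL [0.6233 0.0187 0.1377] 0.5
cBR [ 0.6148 -0.0847  0.1392] 0.6
fFL [0.5484 0.0346 0.1017] 2.3
fFR [ 0.5379 -0.0835  0.1021] 3.4
plTL [0.5475 0.1702 0.1502] 7.8
plTR [0.5459 0.1406 0.1453] 8.1
plBR [0.5287 0.1528 0.1178] 5.0
plBL [0.53   0.1826 0.1237] 4.5
clipFR [0.5825 0.1229 0.166 ] 1.0
clipBR [0.6144 0.1194 0.1735] 0.8
clipFL [0.5984 0.1784 0.1331] 2.8
stopL [0.5554 0.2315 0.0989] 1.1
tabTL [0.4887 0.1783 0.1472] 1.7
tabTR [0.4885 0.1535 0.1409] 0.1
bedFL [0.5124 0.2403 0.0682] 3.0
bedFR [ 0.4858 -0.1024  0.0665] 5.0
cFL cFR 0.1047 [-0.072 -0.997 -0.011]
cBL cBR 0.1038 [-0.082 -0.997  0.015]
cFL cBL 0.0758 [ 0.9   -0.063  0.431]
cFR cBR 0.0761 [ 0.884 -0.05   0.465]
fFL fFR 0.1186 [-0.089 -0.996  0.003]
plTL plTR 0.03 [-0.054 -0.985 -0.162]
plBL plTL 0.0341 [ 0.512 -0.364  0.778]
plBR plTR 0.0347 [ 0.496 -0.35   0.795]
bedFL bedFR 0.3437 [-0.077 -0.997 -0.005]
tabTL tabTR 0.0256 [-0.01  -0.969 -0.245]
```

```bash
cat > g.py <<'E'
from m import *
yaw=-0.077;c=0.4363
B=R.from_euler("z",yaw).as_matrix()@R.from_euler("y",-c).as_matrix()
E
python3 - <<'E'
from g import *
print(B.round(4))
A,e1=tri(S(258,222),T(148,357));C,e2=tri(S(318,214),T(206,362));print(A,C,e1,e2,np.linalg.norm(A-C))
for k in Q: print(k,(B.T@Q[k]).round(4))
print("plT",B.T@A,B.T@C)
# plate foot front from scene: ; bed plane height
a=cv2.imread("pics/scene0.png");b=cv2.imread("pics/top0.png")
crop(a,215,220,265,270,12,"pics/s2.png")
crop(b,180,205,240,250,12,"pics/t2.png")
E
```

```text
cFL [0.5551 0.0235 0.105 ] 1.9
cFR [ 0.5475 -0.0809  0.1038] 1.3
cBL [0.6233 0.0187 0.1377] 0.5
cBR [ 0.6148 -0.0847  0.1392] 0.6
fFL [0.5484 0.0346 0.1017] 2.3
fFR [ 0.5379 -0.0835  0.1021] 3.4
plTL [0.5475 0.1702 0.1502] 7.8
plTR [0.5459 0.1406 0.1453] 8.1
plBR [0.5287 0.1528 0.1178] 5.0
plBL [0.53   0.1826 0.1237] 4.5
clipFR [0.5825 0.1229 0.166 ] 1.0
clipBR [0.6144 0.1194 0.1735] 0.8
clipFL [0.5984 0.1784 0.1331] 2.8
stopL [0.5554 0.2315 0.0989] 1.1
tabTL [0.4887 0.1783 0.1472] 1.7
tabTR [0.4885 0.1535 0.1409] 0.1
bedFL [0.5124 0.2403 0.0682] 3.0
bedFR [ 0.4858 -0.1024  0.0665] 5.0
[[ 0.9036  0.0769 -0.4213]
 [-0.0697  0.997   0.0325]
 [ 0.4226  0.      0.9063]]
[0.52644035 0.17679813 0.16333339] [0.52496335 0.14774873 0.15845078] 0.001356256842887072 0.0014968453320404124 0.02949388694439739
cFL [ 0.5443  0.0661 -0.1379]
cFR [ 0.5443 -0.0385 -0.1392]
cBL [ 0.6201  0.0666 -0.1372]
cBR [ 0.6203 -0.0372 -0.1356]
fFL [ 0.5361  0.0766 -0.1377]
fFR [ 0.535  -0.0419 -0.1368]
plTL [ 0.5463  0.2118 -0.089 ]
plTR [ 0.5449  0.1822 -0.0937]
plBR [ 0.5169  0.193  -0.111 ]
plBL [ 0.5185  0.2229 -0.1053]
clipFR [ 0.5879  0.1674 -0.091 ]
clipBR [ 0.6202  0.1663 -0.0978]
clipFL [ 0.5845  0.2239 -0.1257]
stopL [ 0.5275  0.2736 -0.1369]
tabTL [ 0.4914  0.2153 -0.0667]
tabTR [ 0.4903  0.1906 -0.0731]
bedFL [ 0.4751  0.279  -0.1462]
bedFR [ 0.4742 -0.0647 -0.1477]
plT [ 0.53240735  0.21677014 -0.06802894] [ 0.53103461  0.18769319 -0.07277615]
```

View pics/s2.png

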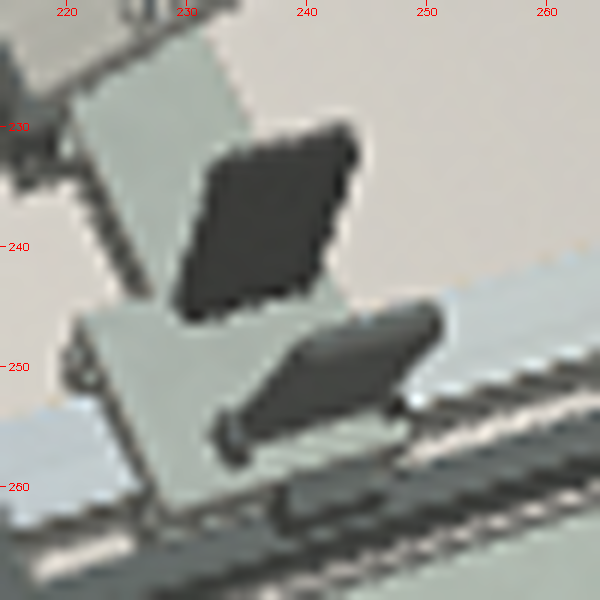

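View pics/t2.png

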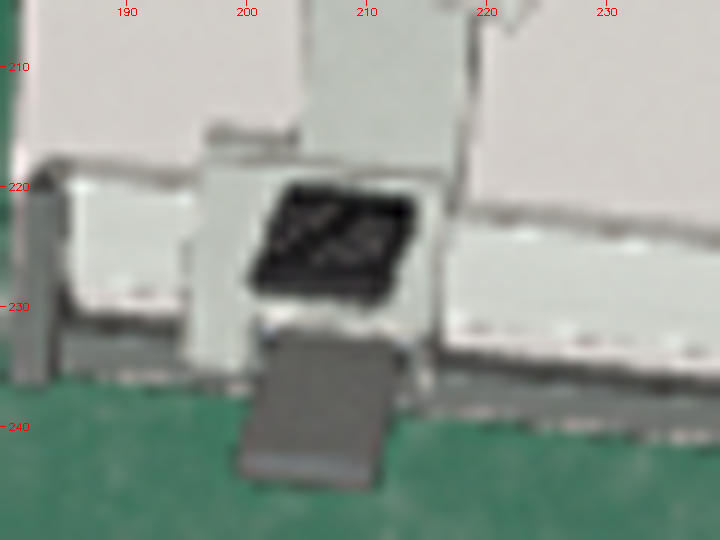

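Run:
```python
from g import *
a=cv2.imread("pics/scene0.png");b=cv2.imread("pics/top0.png")
crop(a,180,140,330,200,5.3,"pics/s3.png")
crop(b,165,150,335,205,4.7,"pics/t3.png")
def t(n,s,tt):
    X,e=tri(s,tt);print(n,X.round(4),(e*1e3).round(1),"bed",(B.T@X).round(4))
t("carrBL",(221.5,246),(196.5,217.5));t("carrFL",(228.5,262),(195,235.5));t("carrFR",(248.5,256.5),(215.5,237.5))
g=np.array([.5215,.2025,-.0904]);print("grip",B@g,"pad closed",B@(g+[.083,-.012,-.029]))
```

```text
cFL [0.5551 0.0235 0.105 ] 1.9
cFR [ 0.5475 -0.0809  0.1038] 1.3
cBL [0.6233 0.0187 0.1377] 0.5
cBR [ 0.6148 -0.0847  0.1392] 0.6
fFL [0.5484 0.0346 0.1017] 2.3
fFR [ 0.5379 -0.0835  0.1021] 3.4
plTL [0.5475 0.1702 0.1502] 7.8
plTR [0.5459 0.1406 0.1453] 8.1
plBR [0.5287 0.1528 0.1178] 5.0
plBL [0.53   0.1826 0.1237] 4.5
clipFR [0.5825 0.1229 0.166 ] 1.0
clipBR [0.6144 0.1194 0.1735] 0.8
clipFL [0.5984 0.1784 0.1331] 2.8
stopL [0.5554 0.2315 0.0989] 1.1
tabTL [0.4887 0.1783 0.1472] 1.7
tabTR [0.4885 0.1535 0.1409] 0.1
bedFL [0.5124 0.2403 0.0682] 3.0
bedFR [ 0.4858 -0.1024  0.0665] 5.0
carrBL [0.5583 0.1928 0.1101] 1.1 bed [ 0.5375  0.2352 -0.1292]
carrFL [0.5137 0.1977 0.0938] 1.1 bed [ 0.4901  0.2366 -0.125 ]
carrFR [0.5102 0.1452 0.0911] 2.1 bed [ 0.4894  0.1841 -0.1277]
grip [0.52491211 0.1626035  0.13844869] pad closed [0.61120958 0.14390976 0.14724026]
```

View pics/s3.png

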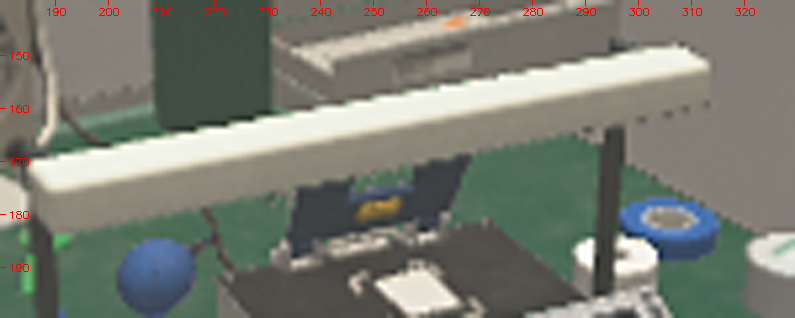

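View pics/t3.png

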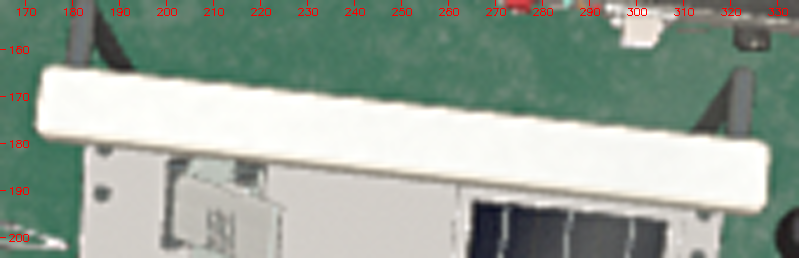

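```bash
sed -i 's/;print(k,X.round.*$//' m.py
python3 - <<'E'
from g import *
S3=lambda x,y:(x/5.3+180-.5,y/5.3+140-.5)
T3=lambda x,y:(x/4.7+165-.5,y/4.7+150-.5)
def t(n,s,tt):
    X,e=tri(S3(*s),T3(*tt));print(n,X.round(4),(e*1e3).round(1),"standaxes",(R.from_euler("z",yaw).as_matrix().T@X).round(4))
t("FL",(40,193),(38,133));t("FR",(709,68),(766,212));t("BL",(30,160),(45,66));t("BR",(690,47),(770,142))
g=np.array([.5215,.2025,-.095]);Z=R.from_euler("z",yaw).as_matrix().T
print("grip",B@g,Z@B@g,"pad closed",Z@B@(g+[.083,-.012,-.029]))
for k in("clipFR","clipBR","clipFL"):print(k,Z@Q[k])
E
```

```text
FL [0.6327 0.2328 0.2719] 5.2 standaxes [0.6129 0.2808 0.2719]
FR [ 0.6025 -0.1148  0.2726] 3.6 standaxes [ 0.6096 -0.0681  0.2726]
BL [0.663  0.2276 0.2755] 1.0 standaxes [0.6435 0.2779 0.2755]
BR [ 0.6325 -0.1205  0.2736] 7.1 standaxes [ 0.6399 -0.0715  0.2736]
grip [0.52685026 0.16245396 0.13427961] [0.51279259 0.2025     0.13427961] pad closed [0.60027235 0.1905     0.14307118]
clipFR [0.57130327 0.16737007 0.16595227]
clipBR [0.60341479 0.1662689  0.17347445]
clipFL [0.58287029 0.22388399 0.133076  ]
```

jog_arm:
  motion:
    - [[0.03,-0.026,0],0,0]
    - [[0.06,-0.052,0],0,0]
    - [[0.09,-0.077,0],0,0]
    - [[0.12,-0.103,0],0,0]
    - [[0.15,-0.128,0],0,0]
    - [[0.18,-0.154,0],0,0]
    - [[0.21,-0.179,0],0,0]
    - [[0.24,-0.205,0],0,0]
  newtons: 25

```text
time_s: 0.77
tool_pos: [0.3469, -0.1978, 0.2312]
tcp_rot: [-3.142, -0.0, 0.404]
contact_force: [0.3, -0.6, 0.9]
grip_width: 0.0854
```

jog_arm:
  motion:
    - [[0.03,-0.026,0],0,0]
    - [[0.06,-0.051,0],0,0]
    - [[0.09,-0.077,0],0,0]
    - [[0.12,-0.102,0],0,0]
    - [[0.15,-0.127,0],0,0]
    - [[0.18,-0.153,0],0,0]
    - [[0.21,-0.178,0],0,0]
    - [[0.24,-0.204,0],0,0]

```text
time_s: 1.43
tool_pos: [0.4872, 0.0844, 0.231]
tcp_rot: [3.142, 0.0, 0.405]
contact_force: [0.5, -0.6, 0.1]
grip_width: 0.0853
```

jog_arm:
  motion:
    - [[0.03,-0.026,0],-0.12,0]
    - [[0.06,-0.051,0],-0.24,0]
    - [[0.0667,-0.0565,0],-0.36,0]
    - [[0.0667,-0.0565,0],-0.48,0]
    - [[0.0667,-0.0565,0],-0.6,0]
    - [[0.0667,-0.0565,0],-0.72,0]
    - [[0.0667,-0.0565,0],-0.84,0]
    - [[0.0667,-0.0565,0],-0.96,0]

```text
time_s: 2.1
tool_pos: [0.5257, 0.1607, 0.2307]
tcp_rot: [-3.141, 0.0, 1.371]
contact_force: [0.0, 0.1, 1.0]
grip_width: 0.0851
```

jog_arm:
  motion:
    - [[0,0,0],-0.06,0]
    - [[0,0,0],-0.129,0]
    - [[0,0,0],-0.129,0]

```text
time_s: 2.35
tool_pos: [0.5257, 0.1606, 0.2309]
tcp_rot: [-3.141, 0.0, 1.496]
contact_force: [1.1, 0.9, 0.3]
grip_width: 0.0854
```

```bash
cat > look.py <<'E'
import sys
from g import *
i=sys.argv[1]
a=cams.capture("scene")[:,:,::-1].copy();b=cams.capture("top")[:,:,::-1].copy()
cv2.imwrite(f"pics/sf{i}.png",a);cv2.imwrite(f"pics/tf{i}.png",b)
c=cv2.resize(a[170:290,180:340],None,fx=5,fy=5,interpolation=cv2.INTER_CUBIC);cv2.imwrite(f"pics/sz{i}.png",c)
c=cv2.resize(b[145:255,170:330],None,fx=5,fy=5,interpolation=cv2.INTER_CUBIC);cv2.imwrite(f"pics/tz{i}.png",c)
E
python3 look.py 1
```

```text
(no output)
```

View pics/sz1.png

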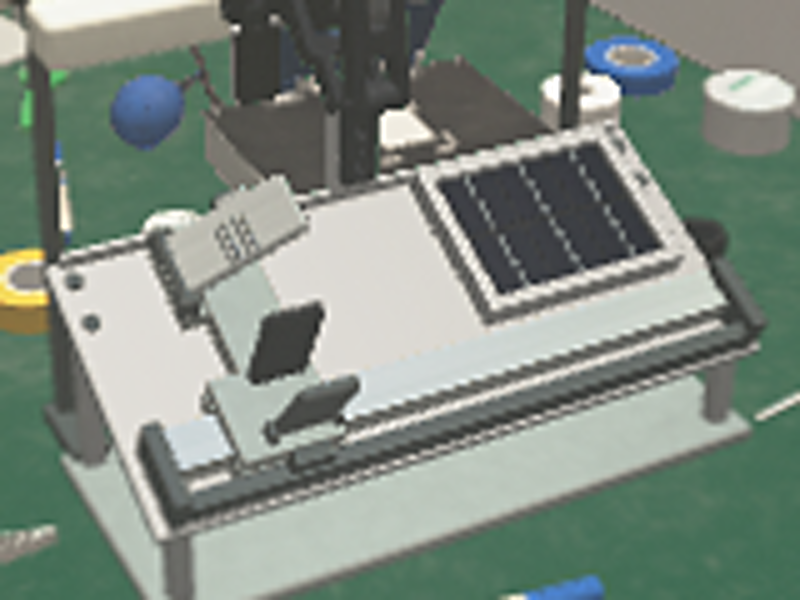

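View pics/tz1.png

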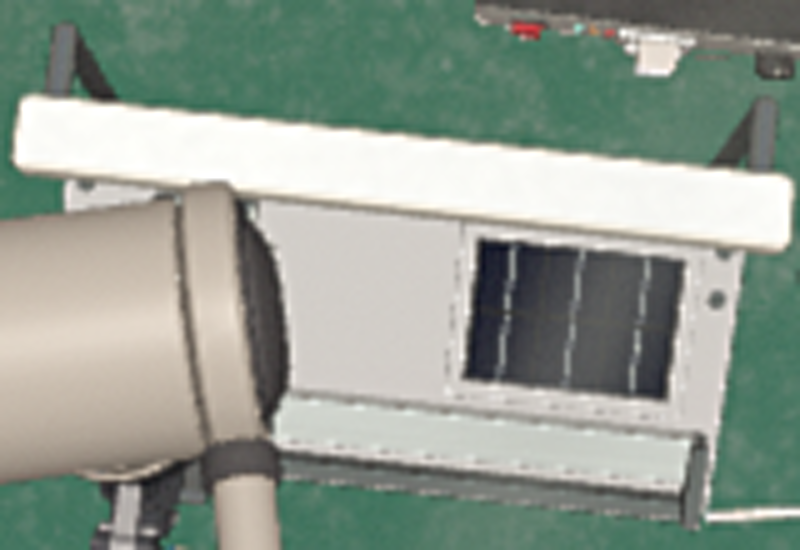

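Run:
```python
from g import *
a=cv2.imread("pics/sf1.png");Zr=R.from_euler("z",yaw).as_matrix()
for p in [(.512-.0425,.2,.244),(.512+.0425,.2,.244),(.512-.057,.2,.244),(.512+.057,.2,.244)]:
    u=proj("scene",Zr@np.array(p));print(u);cv2.circle(a,(int(u[0]),int(u[1])),1,(0,0,255),-1)
cv2.imwrite("pics/s4.png",cv2.resize(a[40:240,180:340],None,fx=3,fy=3))
```

```text
[248.80279764 206.6517298 ]
[231.56713135 190.30785398]
[252.04608377 209.72496296]
[228.89987956 187.77681138]
```

View pics/s4.png

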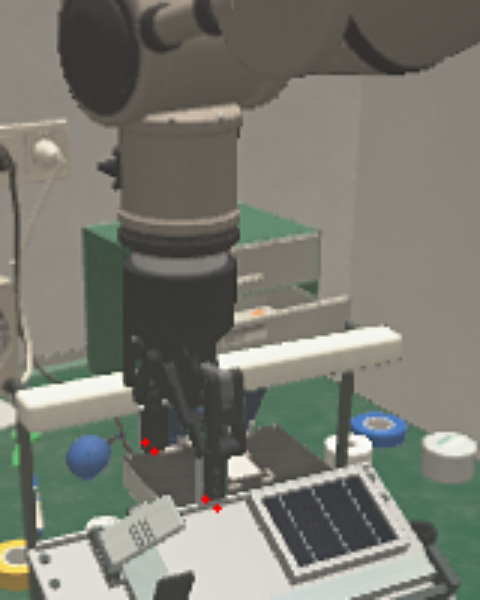

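jog_arm:
  motion:
    - [[0.002,-0.005,0.01],0,0.16]
    - [[0.002,-0.005,0.03],0,0.16]
    - [[0.002,-0.005,0.05],0,0.16]
    - [[0.002,-0.005,0.065],0,0.16]
    - [[0.002,-0.005,0.075],0,0.16]
    - [[0.002,-0.005,0.08],0,0.16]

```text
time_s: 2.95
tool_pos: [0.5205, 0.1629, 0.1498]
tcp_rot: [-3.139, 0.001, 1.493]
contact_force: [0.1, 0.6, 0.1]
grip_width: 0.0719
```

```bash
python3 look.py 2
```

View pics/sz2.png

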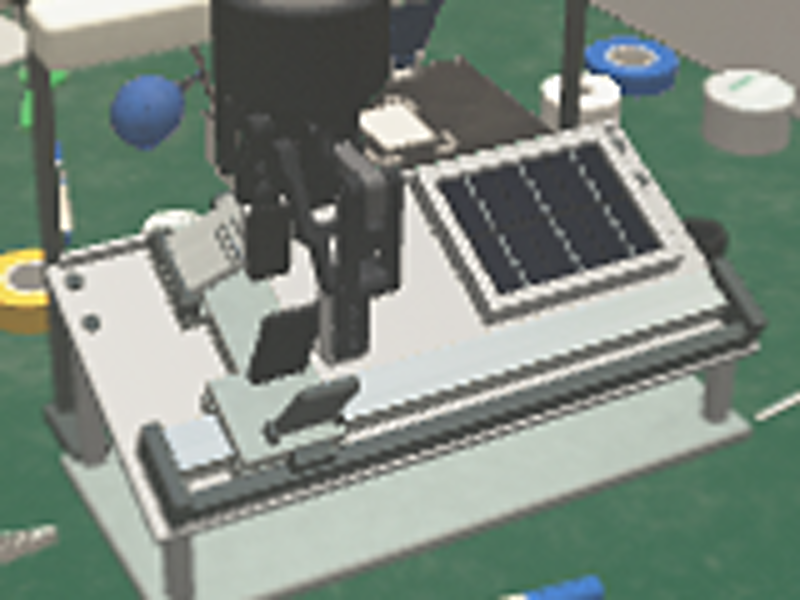

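jog_arm:
  motion:
    - [[0,0,0.01],0,0.16]
    - [[0,0,0.02],0,0.16]
    - [[0,0,0.027],0,0.16]
    - [[0,0,0.031],0,0.16]
    - [[0,0,0.031],0,0.16]

```text
time_s: 3.47
tool_pos: [0.5205, 0.1629, 0.1191]
tcp_rot: [-3.14, 0.001, 1.494]
contact_force: [0.6, 0.3, 0.1]
grip_width: 0.0715
```

```bash
python3 look.py 3
```

```text
(no output)
```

View pics/sz3.png

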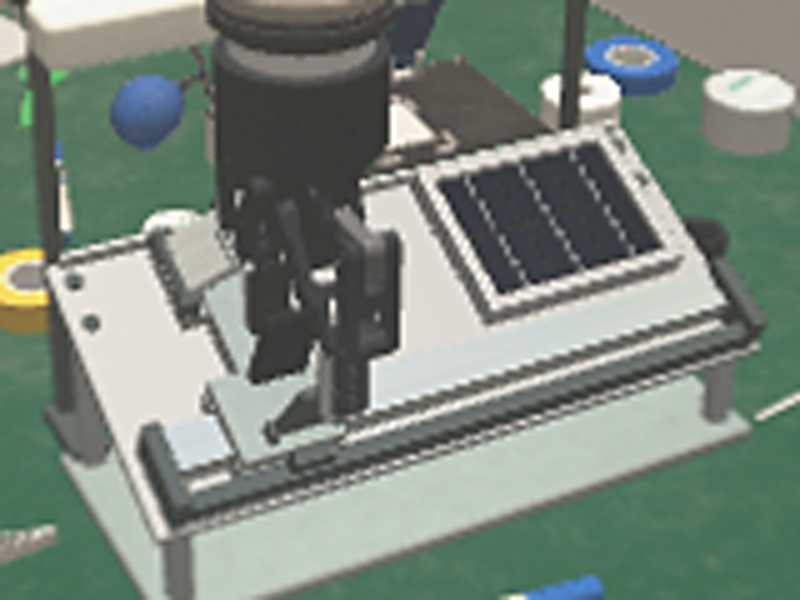

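jog_arm:
  motion:
    - [[0,0.002,0],0,0.24]
    - [[0,0.004,0],0,0.28]
    - [[0,0.005,0],0,0.32]
    - [[0,0.005,0],0,0.34]
    - [[0,0.005,0],0,0.34]

```text
time_s: 3.98
tool_pos: [0.5214, 0.1631, 0.1209]
tcp_rot: [-3.132, 0.001, 1.494]
contact_force: [-18.2, 1.5, 15.2]
grip_width: 0.0569
```

jog_arm:
  motion:
    - [[0,0,0],0,0.37]
    - [[0,0,0],0,0.4]
    - [[0,0,0],0,0.4]

```text
time_s: 4.23
tool_pos: [0.5221, 0.1631, 0.1211]
tcp_rot: [-3.133, 0.001, 1.494]
contact_force: [-15.4, 0.5, 13.3]
grip_width: 0.0511
```

```bash
python3 look.py 4
```

```text
(no output)
```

View pics/sz4.png

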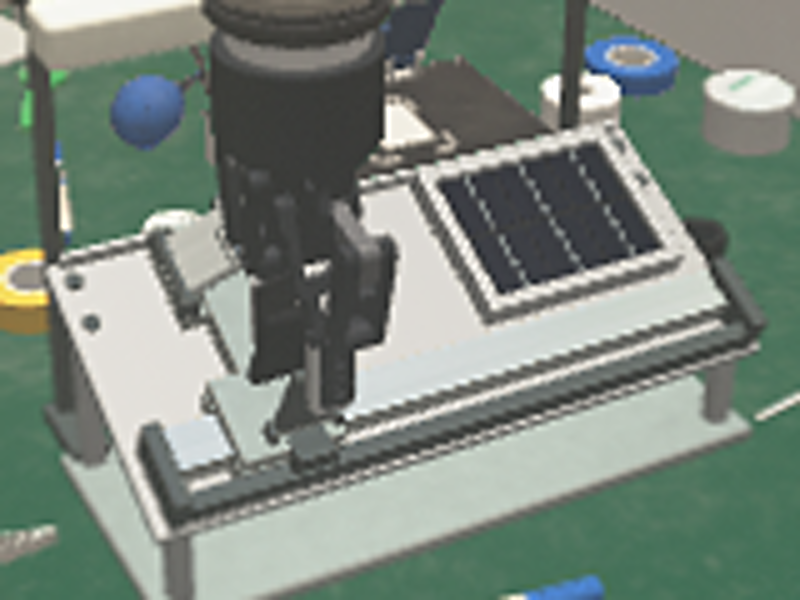

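jog_arm:
  motion:
    - [[0,-0.001,-0.002],0,0.4]
    - [[0,-0.002,-0.004],0,0.4]
    - [[0,-0.002,-0.004],0,0.42]
    - [[0,-0.002,-0.004],0,0.42]

```text
time_s: 4.67
tool_pos: [0.5215, 0.163, 0.1241]
tcp_rot: [-3.136, 0.001, 1.494]
contact_force: [-7.8, 0.4, 2.6]
grip_width: 0.0496
```

jog_arm:
  motion:
    - [[0,0,0],0,0.5]
    - [[0,0,0],0,0.6]
    - [[0,0,0],0,0.6]

```text
time_s: 4.92
tool_pos: [0.5226, 0.163, 0.1249]
tcp_rot: [-3.139, 0.0, 1.494]
contact_force: [-8.4, -0.1, 5.2]
grip_width: 0.0455
```

```bash
python3 look.py 5
```

```text
(no output)
```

View pics/sz5.png

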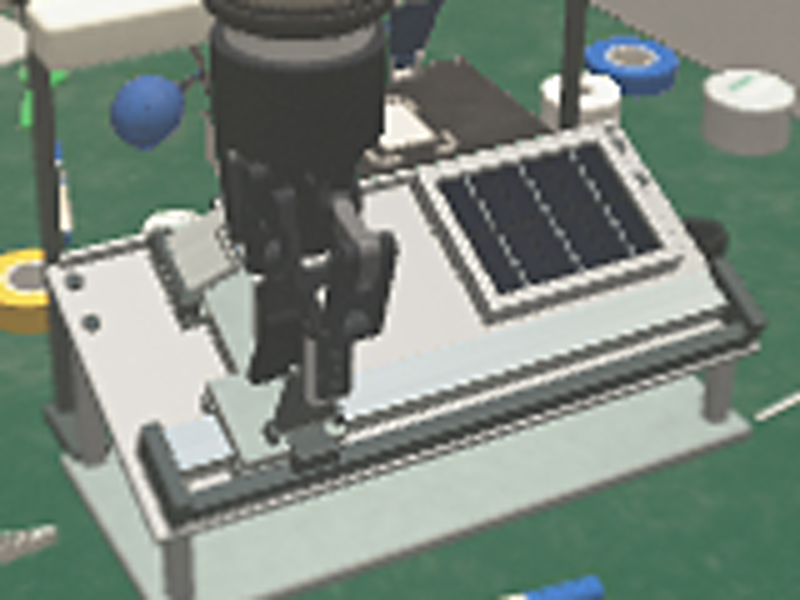

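jog_arm:
  motion:
    - [[-0.001,0,0],0,0.6]
    - [[-0.002,0,0],0,0.6]
    - [[-0.004,0,0],0,0.6]
    - [[-0.006,0,0],0,0.6]
    - [[-0.008,0,0],0,0.6]
    - [[-0.01,0,0],0,0.6]

```text
time_s: 5.52
tool_pos: [0.5218, 0.1534, 0.1249]
tcp_rot: [-3.139, -0.001, 1.494]
contact_force: [-7.7, 3.5, 5.4]
grip_width: 0.0455
```

```bash
python3 look.py 6
```

```text
(no output)
```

View pics/sz6.png

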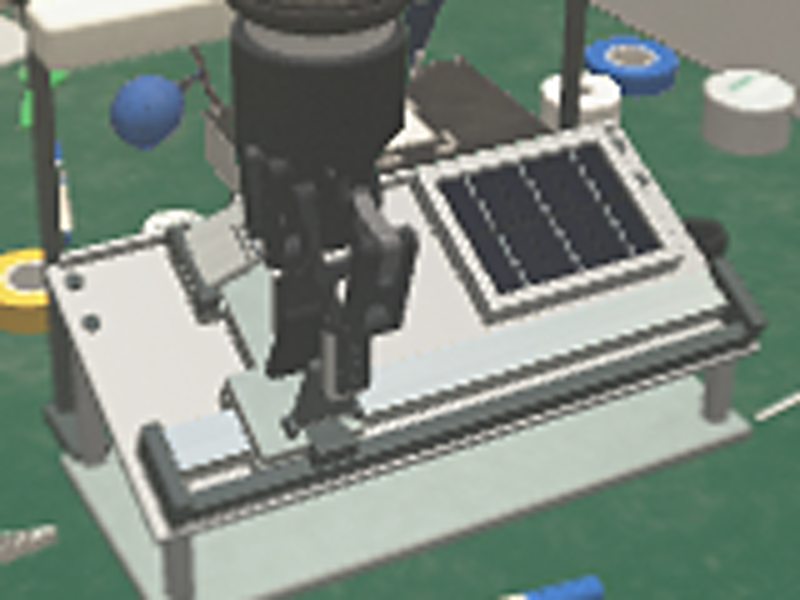

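Run:
```python
from g import *
def bp(uv,z,cam="top"):
    o,d=ray(cam,*uv);o=B.T@o;d=B.T@d;return o+d*(z-o[2])/d[2]
for z in(-.14,-.125):
    print(z,bp((218.6,205),z),bp((218.2,212),z),bp((261.8,221),z-.0),bp((263.2,190),z))
a=cv2.imread("pics/tf5.png") if 0 else cv2.imread("pics/top0.png")
crop(a,200,180,275,230,10.6,"pics/t4.png")
```

```text
-0.14 [ 0.57371211  0.18245331 -0.14      ] [ 0.55473123  0.18215412 -0.14      ] [ 0.54215107  0.06826899 -0.14      ] [ 0.62521736  0.07278274 -0.14      ]
-0.125 [ 0.57871471  0.18111242 -0.125     ] [ 0.55998814  0.18081724 -0.125     ] [ 0.54757652  0.06845792 -0.125     ] [ 0.6295299  0.0729112 -0.125    ]
```

View pics/t4.png

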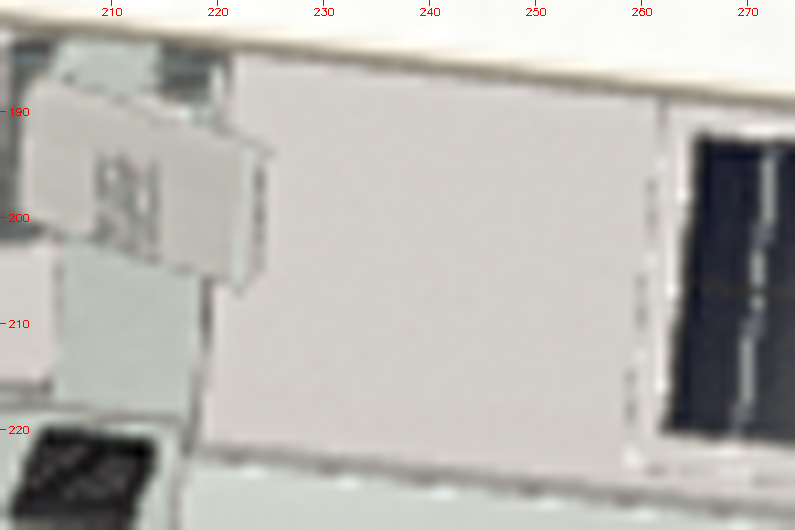

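jog_arm:
  motion:
    - [[-0.003,0,0],0,0.6]
    - [[-0.008,0,0],0,0.6]
    - [[-0.014,0,0],0,0.6]
    - [[-0.02,0,0],0,0.6]
    - [[-0.026,0,0],0,0.6]
    - [[-0.032,0,0],0,0.6]
    - [[-0.037,0,0],0,0.6]
    - [[-0.04,0,0],0,0.6]

```text
time_s: 6.28
tool_pos: [0.5184, 0.1131, 0.1249]
tcp_rot: [-3.138, -0.0, 1.494]
contact_force: [-9.7, 2.4, 7.2]
grip_width: 0.0457
```

jog_arm:
  motion:
    - [[-0.003,0,0],0,0.6]
    - [[-0.008,0,0],0,0.6]
    - [[-0.014,0,0],0,0.6]
    - [[-0.02,0,0],0,0.6]
    - [[-0.026,0,0],0,0.6]
    - [[-0.032,0,0],0,0.6]
    - [[-0.037,0,0],0,0.6]
    - [[-0.04,0,0],0,0.6]

```text
time_s: 6.95
tool_pos: [0.515, 0.0732, 0.1249]
tcp_rot: [-3.137, -0.0, 1.494]
contact_force: [-10.9, 3.8, 7.2]
grip_width: 0.0454
```

```bash
python3 look.py 7
```

```text
(no output)
```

View pics/sz7.png

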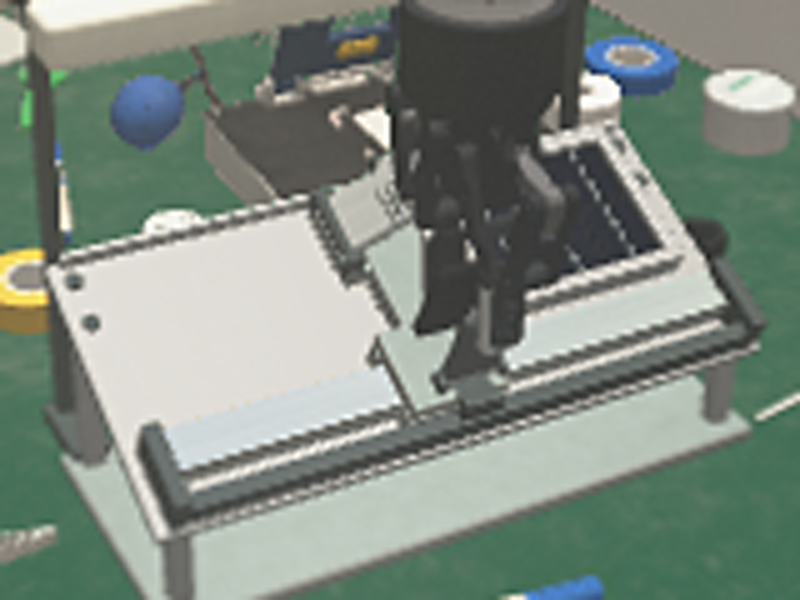

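View pics/tz7.png

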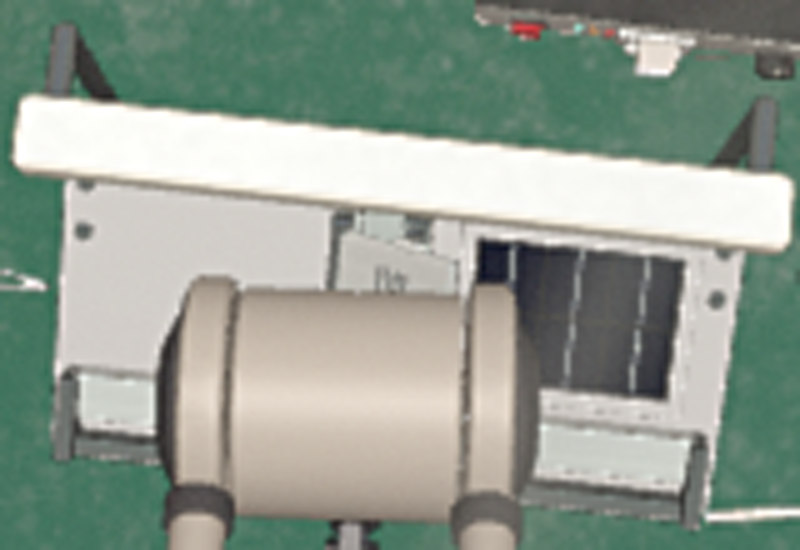

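jog_arm:
  motion:
    - [[-0.002,0,0],0,0.6]
    - [[-0.005,0,0],0,0.6]
    - [[-0.008,0,0],0,0.6]
    - [[-0.009,0,0],0,0.6]
    - [[-0.009,0,0],0,0.6]

```text
time_s: 7.47
tool_pos: [0.5143, 0.0643, 0.1248]
tcp_rot: [-3.137, -0.0, 1.494]
contact_force: [-10.8, 1.3, 6.9]
grip_width: 0.0453
```

```bash
python3 look.py 8
python3 - <<'E'
from g import *
for i in (7,8): crop(cv2.imread(f"pics/tf{i}.png"),230,180,280,205,15,f"pics/tg{i}.png")
E
```

```text
(no output)
```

View pics/tg8.png

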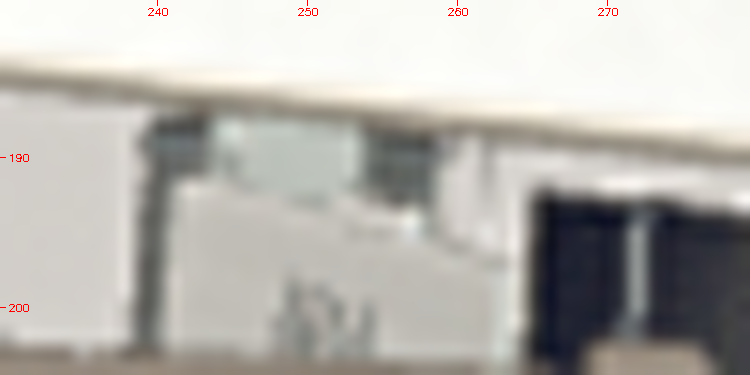

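View pics/tg7.png

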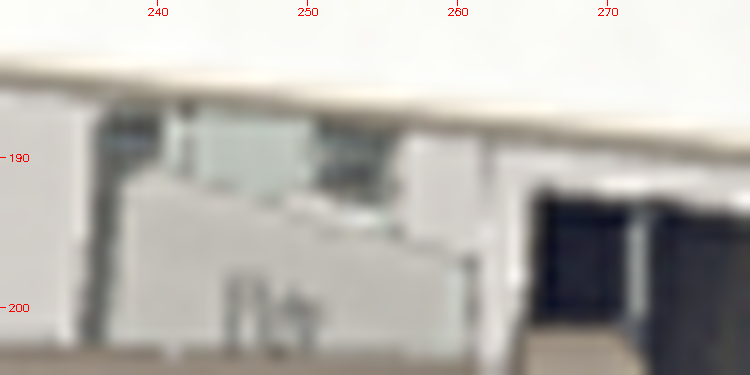

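jog_arm:
  motion:
    - [[-0.001,0,0],0,0.6]
    - [[-0.002,0,0],0,0.6]
    - [[-0.003,0,0],0,0.6]
    - [[-0.004,0,0],0,0.6]

```text
time_s: 7.9
tool_pos: [0.5139, 0.0607, 0.1249]
tcp_rot: [-3.137, -0.0, 1.494]
contact_force: [-10.6, 2.3, 7.4]
grip_width: 0.0458
```

```bash
python3 look.py 9
python3 - <<'E'
from g import *
for i in (9,): crop(cv2.imread(f"pics/tf{i}.png"),230,180,280,205,15,f"pics/tg{i}.png")
E
```

```text
(no output)
```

View pics/tg9.png

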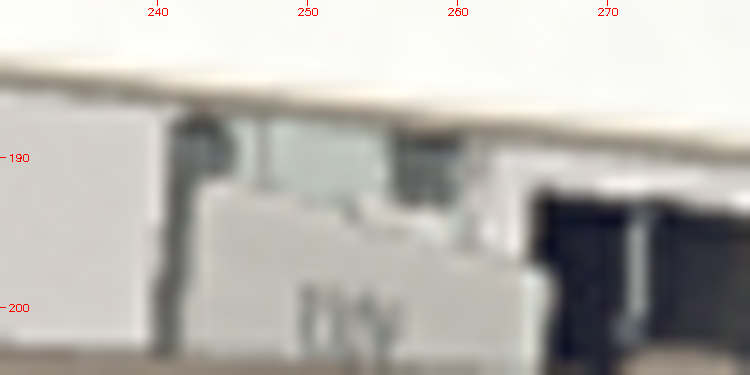

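jog_arm:
  motion:
    - [[-0.0005,0,0],0,0.6]
    - [[-0.001,0,0],0,0.6]
    - [[-0.0015,0,0],0,0.6]

```text
time_s: 8.25
tool_pos: [0.5138, 0.0592, 0.1249]
tcp_rot: [-3.137, -0.0, 1.494]
contact_force: [-10.7, 1.8, 7.5]
grip_width: 0.0456
```

jog_arm:
  motion:
    - [[-0.0005,0,0],0,0.6]
    - [[-0.001,0,0],0,0.6]

```text
time_s: 8.42
tool_pos: [0.5137, 0.0582, 0.1248]
tcp_rot: [-3.137, -0.0, 1.494]
contact_force: [-10.1, 2.2, 7.6]
grip_width: 0.0457
```

```bash
python3 look.py 10
python3 - <<'E'
from g import *
for i in (10,): crop(cv2.imread(f"pics/tf{i}.png"),230,180,280,205,15,f"pics/tg{i}.png")
E
```

```text
(no output)
```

View pics/tg10.png

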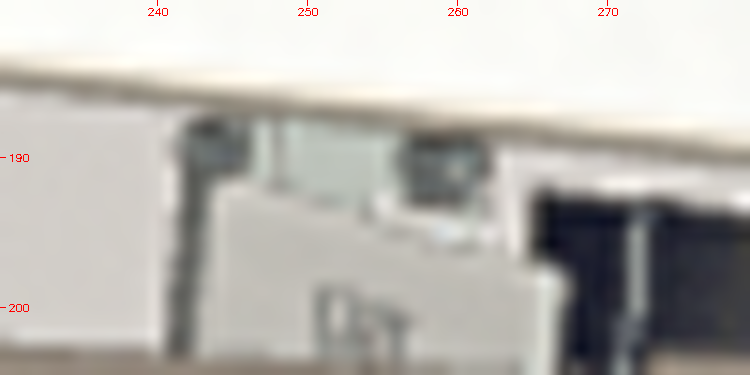

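View pics/sz10.png

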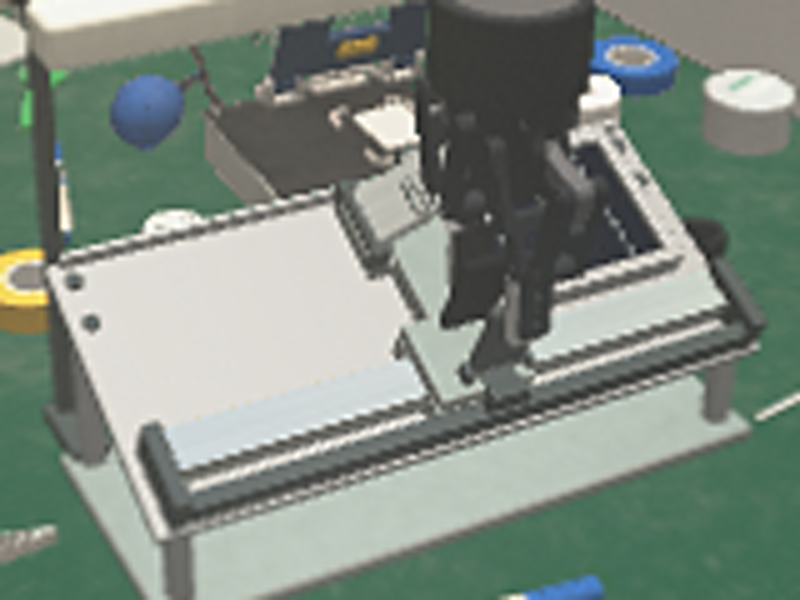

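jog_arm:
  motion:
    - [[-0.0005,0,0],0,0.6]
    - [[-0.001,0,0],0,0.6]

```text
time_s: 8.68
tool_pos: [0.5137, 0.058, 0.1248]
tcp_rot: [-3.137, -0.002, 1.494]
contact_force: [-10.4, 8.1, 8.0]
grip_width: 0.0452
```

jog_arm:
  motion:
    - [[-0.0005,0,0],0,0.6]
    - [[-0.001,0,0],0,0.6]

```text
time_s: 8.85
tool_pos: [0.5137, 0.0573, 0.1249]
tcp_rot: [-3.137, -0.002, 1.494]
contact_force: [-10.4, 6.7, 6.7]
grip_width: 0.0456
```

jog_arm:
  motion:
    - [[0.0008,0,0],0,0.6]
    - [[0.0008,0,0],0,0.6]
    - [[0.0008,0,0],0,0.45]
    - [[0.0008,-0.001,0],0,0.38]
    - [[0.0008,-0.002,0],0,0.3]
    - [[0.0008,-0.003,0],0,0.22]
    - [[0.0008,-0.003,0],0,0.14]
    - [[0.0008,-0.003,0],0,0.14]

```text
time_s: 9.52
tool_pos: [0.514, 0.0565, 0.1249]
tcp_rot: [3.139, 0.0, 1.494]
contact_force: [0.2, -0.1, -0.1]
grip_width: 0.0735
```

```bash
python3 look.py 11
python3 - <<'E'
from g import *
for i in (11,): crop(cv2.imread(f"pics/tf{i}.png"),230,180,280,205,15,f"pics/tg{i}.png")
E
```

```text
(no output)
```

View pics/tg11.png

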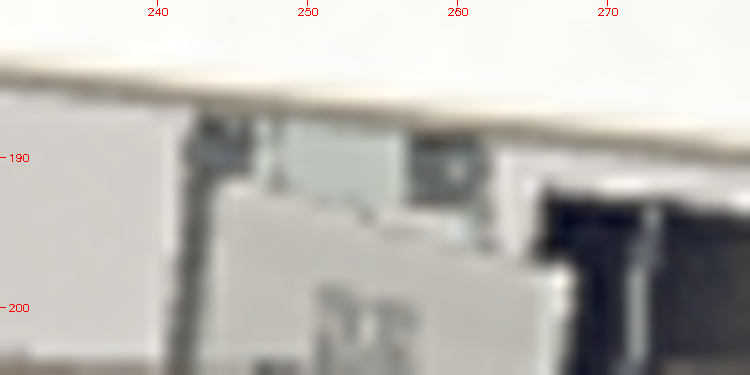

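View pics/sz11.png

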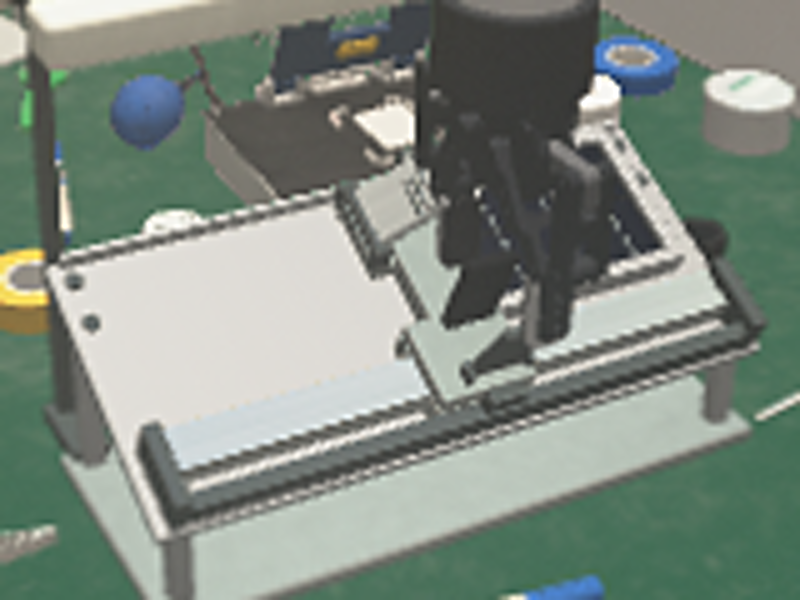

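jog_arm:
  motion:
    - [[0,0,-0.01],0,0.14]
    - [[0,0,-0.03],0,0.14]
    - [[0,0,-0.06],0,0.1]
    - [[0,0,-0.09],0,0.05]
    - [[0,0,-0.105],0,0]
    - [[0,0,-0.11],0,0]

```text
time_s: 10.12
tool_pos: [0.5146, 0.0566, 0.2383]
tcp_rot: [3.135, -0.0, 1.494]
contact_force: [-0.1, 0.5, 0.2]
grip_width: 0.0854
```

```bash
python3 look.py 12
python3 - <<'E'
from g import *
Zr=R.from_euler("z",yaw).as_matrix()
p=np.array([.5140,.0565,.2349]);q=Zr.T@p;print("stand TCP",q)
a=cv2.imread("pics/sf12.png")
c=cv2.resize(a[30:230,210:370],None,fx=4,fy=4,interpolation=cv2.INTER_CUBIC)[:600]
for h in(.013,.035,.055,.075,.095):
  for dx in(-.0425,-.057,-.07):
    u=proj("scene",Zr@(q+[dx,0,h]));cv2.circle(c,(int((u[0]-210+.5)*4),int((u[1]-30+.5)*4)),2,(0,0,255) if dx>-.05 else (0,255,0) if dx>-.06 else (255,255,0),-1)
cv2.imwrite("pics/s5.png",c)
E
```

```text
stand TCP [0.5081308  0.09587149 0.2349    ]
```

View pics/s5.png

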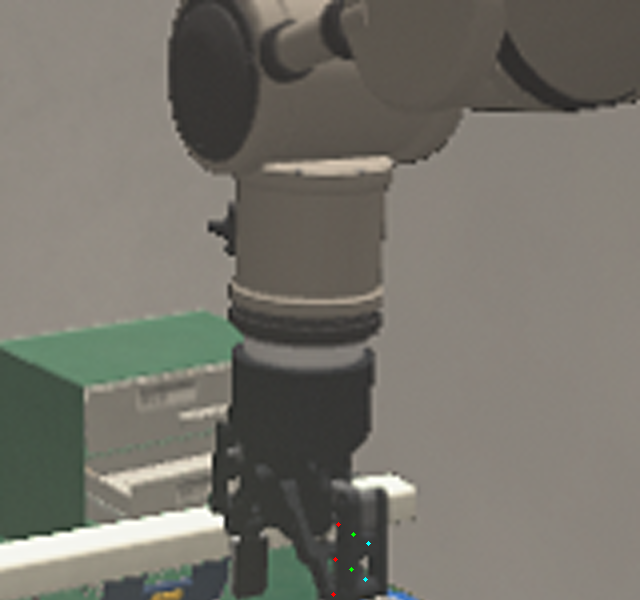

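View pics/sz12.png

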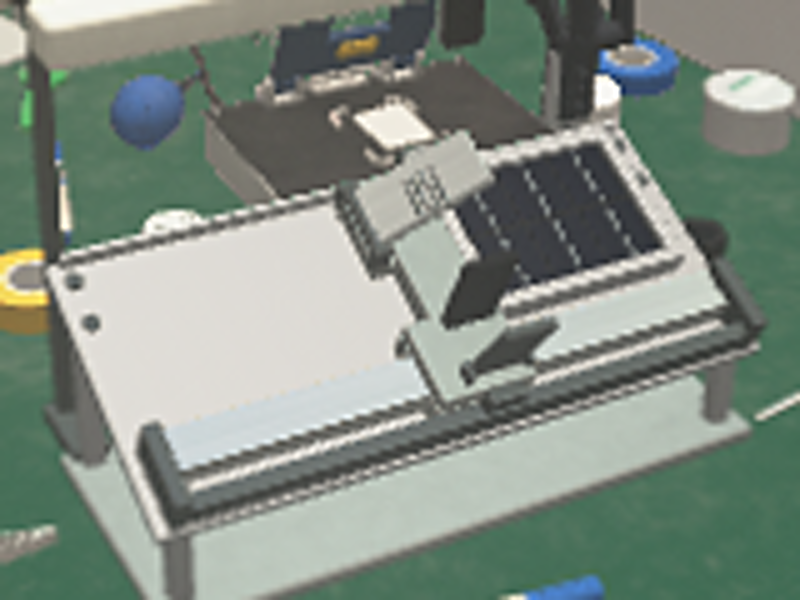

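View pics/tz12.png

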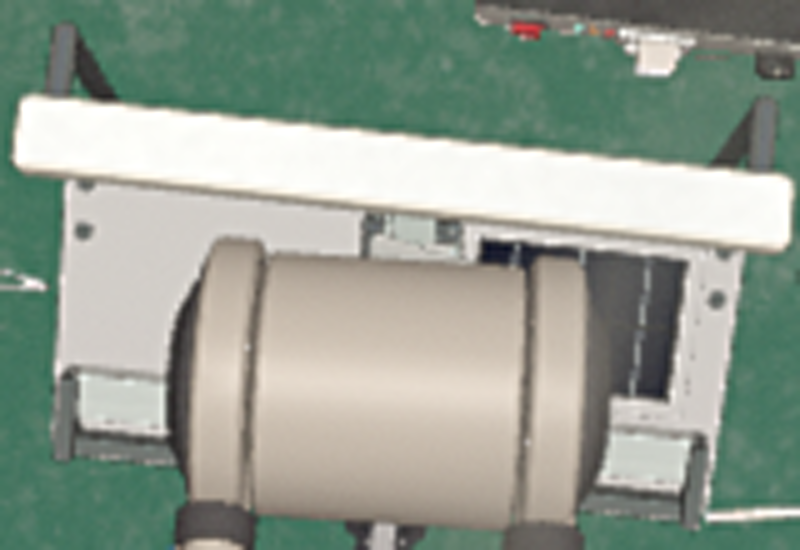

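Run:
```python
from g import *
Zr=R.from_euler("z",yaw).as_matrix()
from rig import read_state
p=read_state()["tool_pos"];q=Zr.T@p;print("stand TCP",q)
a=cv2.imread("pics/sf12.png")
f=8
c=cv2.resize(a[120:192,255:330],None,fx=f,fy=f,interpolation=cv2.INTER_CUBIC)
c=cv2.convertScaleAbs(c,alpha=1.8,beta=10)
for h in(.013,.033,.053,.073,.093,.113):
  for dx,col in((-.0425,(0,0,255)),(-.057,(0,255,0)),(-.070,(255,255,0))):
   for dy in(-.011,.011):
    u=proj("scene",Zr@(q+[dx,dy,h]));cv2.circle(c,(int((u[0]-255+.5)*f),int((u[1]-120+.5)*f)),2,col,-1)
cv2.imwrite("pics/s6.png",c)
```

```text
stand TCP [0.50753975 0.09589923 0.23543305]
```

View pics/s6.png

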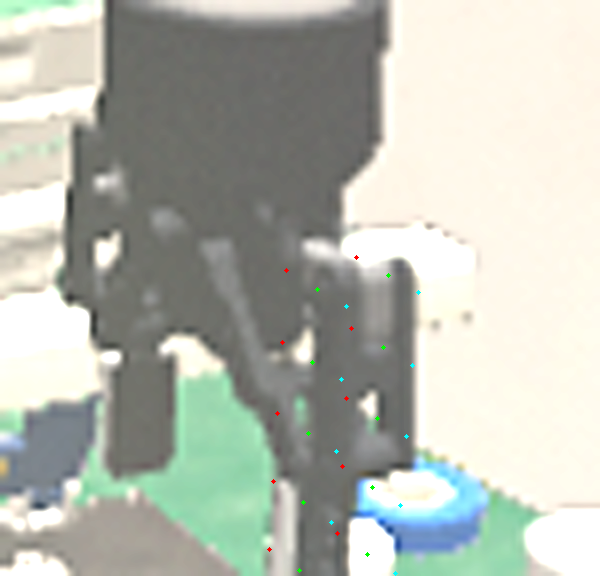

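jog_arm:
  motion:
    - [[-0.012,0.006,0],-0.12,0]
    - [[-0.025,0.012,0],-0.24,0]
    - [[-0.037,0.018,0],-0.36,0]
    - [[-0.047,0.024,0],-0.48,0]
    - [[-0.047,0.024,0],-0.5,0]
    - [[-0.047,0.024,0],-0.5,0]

```text
time_s: 10.72
tool_pos: [0.5326, 0.0078, 0.2328]
tcp_rot: [-3.139, -0.002, 1.991]
contact_force: [-1.5, -0.2, 0.2]
grip_width: 0.0857
```

```bash
python3 look.py 13;  python3 - <<'E'
from g import *
Zr=R.from_euler("z",yaw).as_matrix()
from rig import read_state
s=read_state();p=s["tool_pos"];q=Zr.T@p;print("stand TCP",q,s["tcp_rot"],s["qpos"])
a=cv2.imread("pics/sf13.png")
f=4
c=cv2.resize(a[110:230,200:350],None,fx=f,fy=f,interpolation=cv2.INTER_CUBIC)
Rt=R.from_euler("xyz",s["tcp_rot"]).as_matrix()
for (w,r,h),col in (((.011,.0425,.013),(0,0,255)),((-.011,.0425,.013),(0,0,255)),((.011,.049,.013),(0,255,0)),((-.011,.049,.013),(0,255,0)),((.011,-.049,.013),(0,255,0)),((-.011,-.049,.013),(0,255,0))):
    X=p+Rt@np.array([w,r,-h]);u=proj("scene",X);print(Zr.T@X);cv2.circle(c,(int((u[0]-200+.5)*f),int((u[1]-110+.5)*f)),2,col,-1)
cv2.imwrite("pics/s7.png",c)
E
```

```text
stand TCP [0.53036647 0.04941494 0.23342786] [-3.14007875e+00 -1.14036988e-03  1.99082098e+00] [-1.28133061e-01  3.55465608e-01  1.49798504e+00  1.91883629e-04
  1.29002837e+00 -5.48211921e-01]
[0.56250355 0.07934491 0.24637604]
[0.57299341 0.06000681 0.24635095]
[0.56821707 0.08244419 0.24636619]
[0.57870694 0.06310609 0.24634111]
[0.48207475 0.03571649 0.24651456]
[0.49256461 0.01637839 0.24648947]
```

View pics/s7.png

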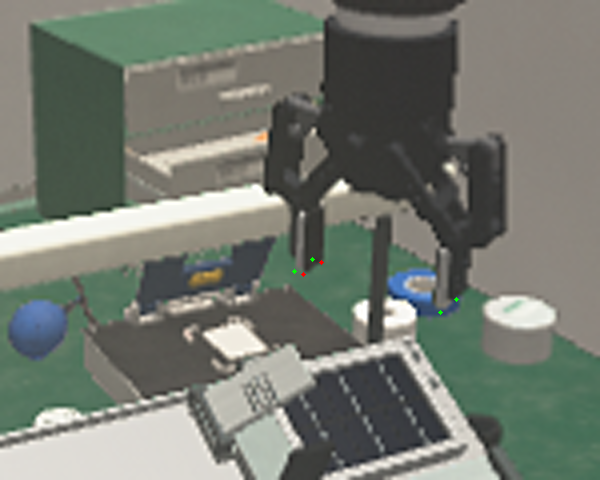

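jog_arm:
  motion:
    - [[0,0,0.015],0,0]
    - [[0,0,0.035],0,0]
    - [[0,0,0.05],0,0]
    - [[0,0,0.058],0,0]
    - [[0,0,0.06],0,0]
    - [[0,0,0.06],0,0]

```text
time_s: 11.32
tool_pos: [0.533, 0.0083, 0.1741]
tcp_rot: [-3.141, -0.0, 1.993]
contact_force: [0.2, -0.6, 0.4]
grip_width: 0.0855
```

```bash
python3 look.py 14
```

```text
(no output)
```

View pics/sz14.png

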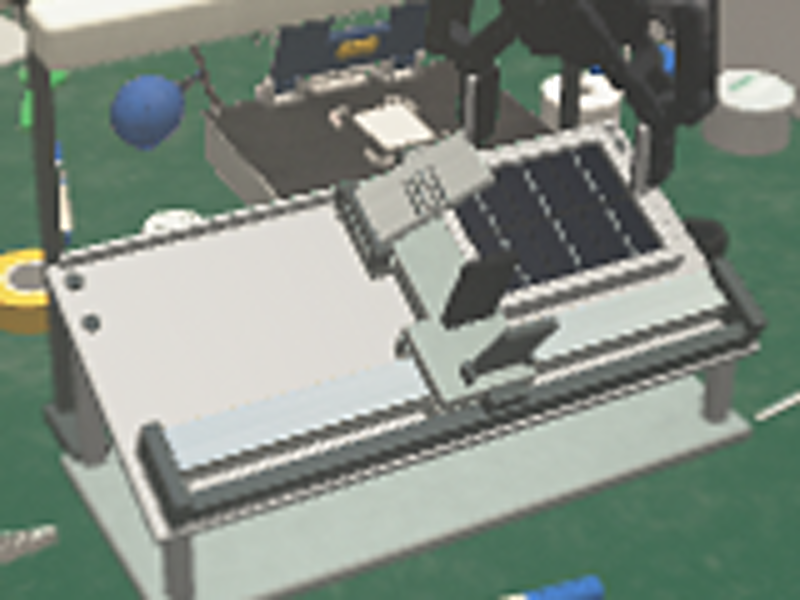

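jog_arm:
  motion:
    - [[0,0,0.006],0,0]
    - [[-0.0005,0.001,0.012],0,0]
    - [[-0.001,0.002,0.017],0,0]
    - [[-0.0014,0.0026,0.022],0,0]
    - [[-0.0014,0.0026,0.022],0,0]

```text
time_s: 11.83
tool_pos: [0.5358, 0.0077, 0.151]
tcp_rot: [-3.14, -0.001, 1.994]
contact_force: [-0.7, -0.4, 0.1]
grip_width: 0.0855
```

```bash
python3 look.py 15
```

```text
(no output)
```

View pics/sz15.png

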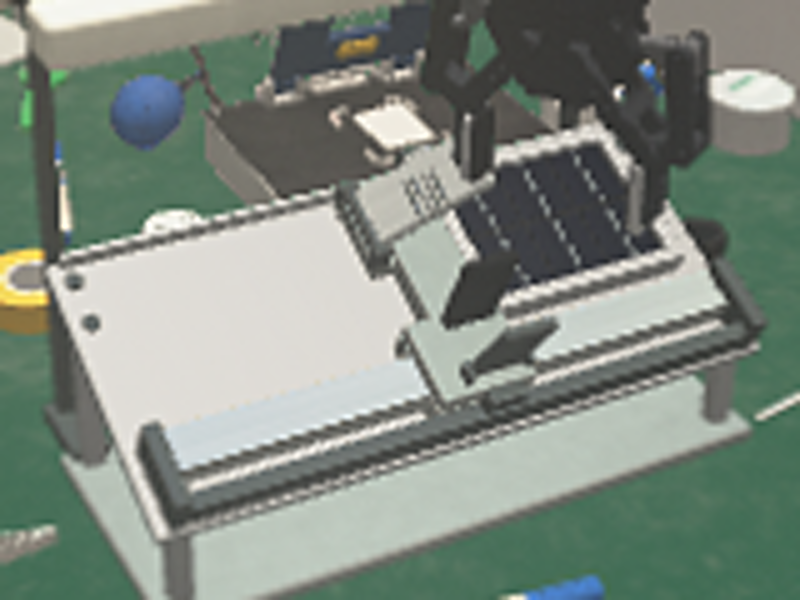

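jog_arm:
  motion:
    - [[0,0,-0.006],0,0]
    - [[0.001,0.0005,-0.012],0,0]
    - [[0.005,0.003,-0.012],0,0]
    - [[0.0088,0.0048,-0.01],0,0]
    - [[0.0088,0.0048,-0.004],0,0]
    - [[0.0088,0.0048,0],0,0]
    - [[0.0088,0.0048,0.003],0,0]
    - [[0.0088,0.0048,0.004],0,0]

```text
time_s: 12.6
tool_pos: [0.5364, 0.0177, 0.1472]
tcp_rot: [-3.14, -0.001, 1.994]
contact_force: [0.6, -0.0, -0.0]
grip_width: 0.0856
```

```bash
python3 look.py 16
```

```text
(no output)
```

View pics/sz16.png

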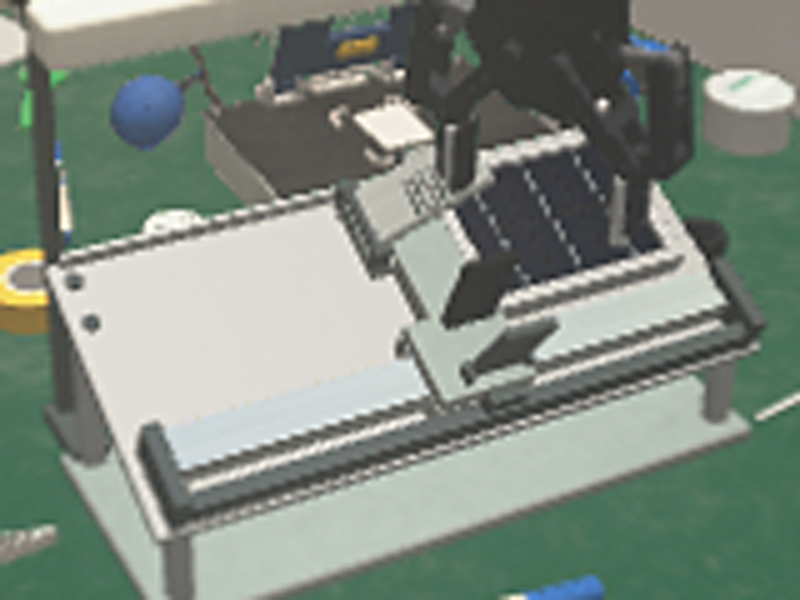

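jog_arm:
  motion:
    - [[0,0,0.003],0,0]
    - [[-0.0005,0.001,0.005],0,0]
    - [[-0.001,0.002,0.008],0,0]
    - [[-0.002,0.0035,0.01],0,0]
    - [[-0.002,0.0035,0.01],0,0]

```text
time_s: 13.12
tool_pos: [0.5407, 0.0171, 0.1379]
tcp_rot: [-3.141, -0.0, 1.994]
contact_force: [-2.1, 0.1, 2.4]
grip_width: 0.0853
```

jog_arm:
  motion:
    - [[0,0,0.002],0,0]
    - [[-0.0005,0.001,0.004],0,0]
    - [[-0.001,0.0018,0.006],0,0]
    - [[-0.001,0.0018,0.006],0,0]

```text
time_s: 13.45
tool_pos: [0.5433, 0.017, 0.1323]
tcp_rot: [3.141, 0.0, 1.994]
contact_force: [-0.2, 0.1, 0.1]
grip_width: 0.0855
```

```bash
python3 look.py 17
```

```text
(no output)
```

View pics/sz17.png

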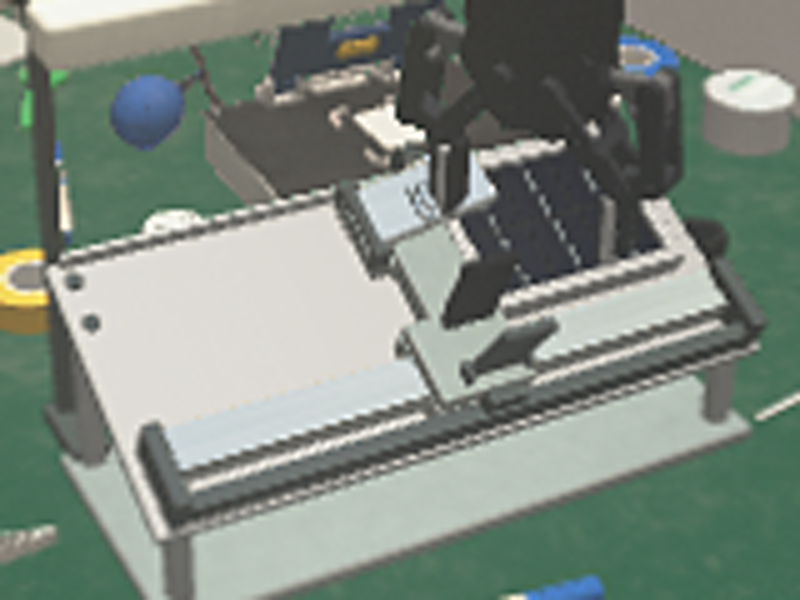

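jog_arm:
  motion:
    - [[0,0,0.002],0,0]
    - [[0,0,0.004],0,0]
    - [[-0.0005,0.001,0.006],0,0]
    - [[-0.0005,0.001,0.006],0,0]

```text
time_s: 13.88
tool_pos: [0.5442, 0.0171, 0.1258]
tcp_rot: [-3.141, -0.0, 1.994]
contact_force: [0.4, -0.2, 0.7]
grip_width: 0.0854
```

```bash
python3 look.py 18
```

```text
(no output)
```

View pics/sz18.png

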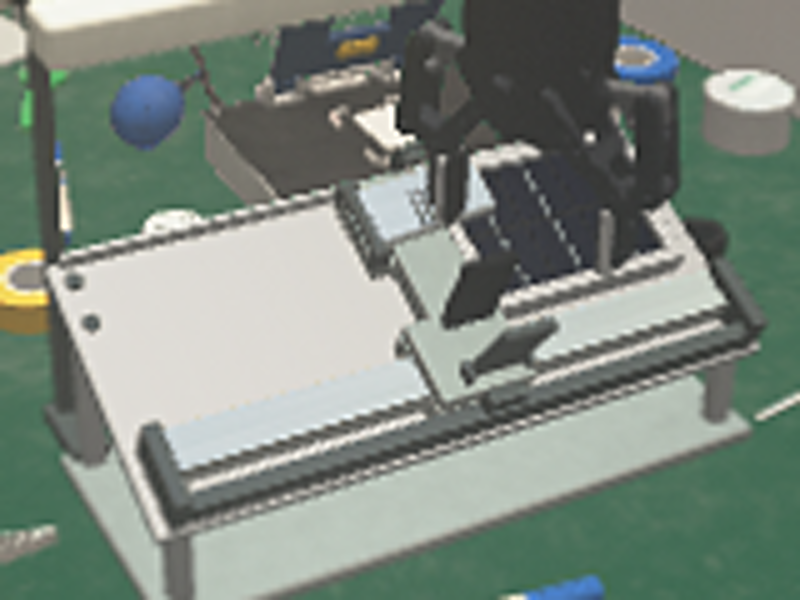

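jog_arm:
  motion:
    - [[0,0,0.002],0,0]
    - [[0,0,0.004],0,0]
    - [[0,0,0.004],0,0]

```text
time_s: 14.23
tool_pos: [0.5436, 0.0172, 0.1216]
tcp_rot: [-3.14, -0.001, 1.994]
contact_force: [-0.2, 0.4, -0.0]
grip_width: 0.0851
```

jog_arm:
  motion:
    - [[0,0,0.002],0,0]
    - [[0,0,0.003],0,0]
    - [[0,0,0.003],0,0]

```text
time_s: 14.48
tool_pos: [0.5443, 0.0171, 0.1192]
tcp_rot: [3.141, 0.0, 1.994]
contact_force: [0.4, -0.3, 1.6]
grip_width: 0.0849
```

```bash
python3 look.py 19
python3 - <<'E'
from g import *
crop(cv2.imread("pics/sf19.png"),240,185,300,230,13,"pics/s8.png")
E
```

```text
(no output)
```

View pics/s8.png

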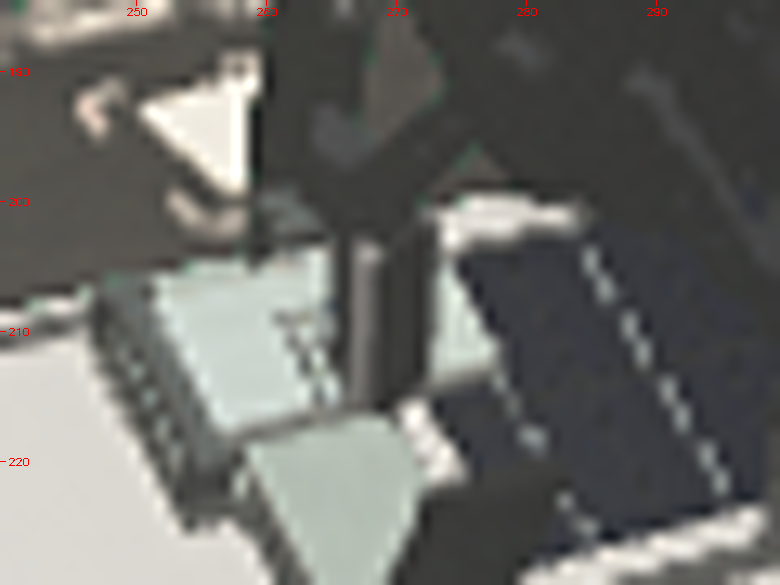

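jog_arm:
  motion:
    - [[-0.0005,0.001,0.001],0,0]
    - [[-0.001,0.002,0.002],0,0]
    - [[-0.001,0.002,0.002],0,0]

```text
time_s: 14.83
tool_pos: [0.5454, 0.0169, 0.1178]
tcp_rot: [-3.14, -0.001, 1.994]
contact_force: [-7.7, 0.2, 10.8]
grip_width: 0.0855
```

jog_arm:
  motion:
    - [[0,0,0.001],0,0]
    - [[0,0,0.002],0,0]
    - [[0,0,0.002],0,0]

```text
time_s: 15.08
tool_pos: [0.5457, 0.0169, 0.117]
tcp_rot: [-3.141, 0.0, 1.994]
contact_force: [-10.7, -1.3, 17.9]
grip_width: 0.0853
```

```bash
python3 look.py 20
python3 - <<'E'
from g import *
crop(cv2.imread("pics/sf20.png"),240,185,300,230,13,"pics/s9.png")
E
```

```text
(no output)
```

View pics/s9.png

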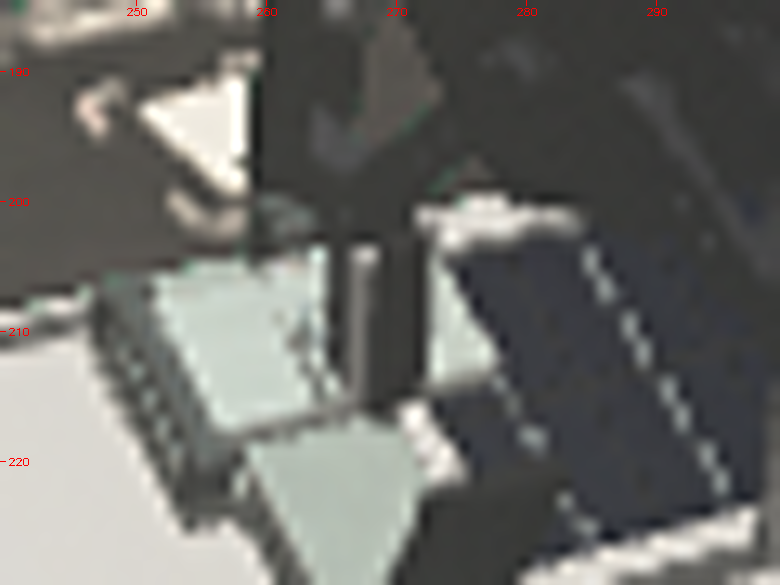

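View pics/tz20.png

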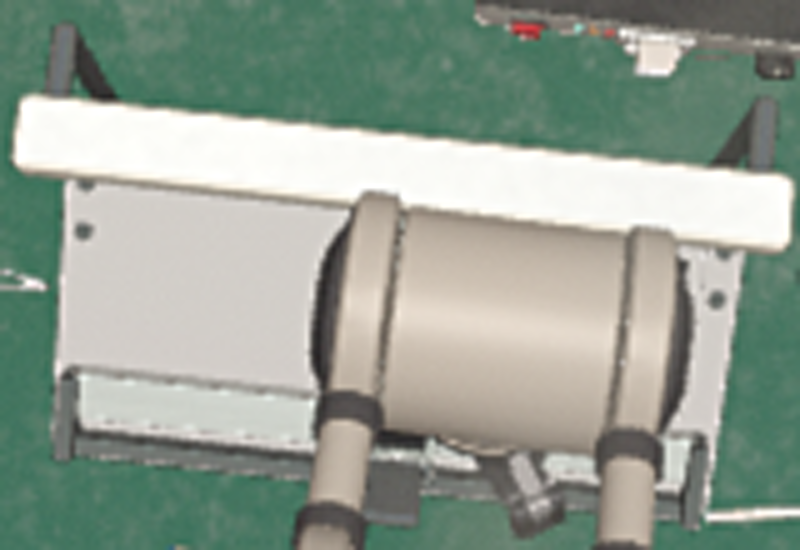

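jog_arm:
  motion:
    - [[0,0,0.001],0,0]
    - [[0,0,0.002],0,0]
    - [[0,0,0.003],0,0]
    - [[0,0,0.003],0,0]

```text
time_s: 15.52
tool_pos: [0.5462, 0.0168, 0.1158]
tcp_rot: [3.14, 0.002, 1.994]
contact_force: [-14.8, -1.8, 29.5]
grip_width: 0.0852
```

jog_arm:
  motion:
    - [[0,0,-0.004],0,0]
    - [[0,0,-0.007],0,0]
    - [[0.0025,-0.0045,-0.01],0,0]
    - [[0.005,-0.009,-0.013],0,0]
    - [[0.0075,-0.013,-0.02],0,0]
    - [[0.0075,-0.013,-0.028],0,0]
    - [[0.0075,-0.013,-0.036],0,0]
    - [[0.0075,-0.013,-0.04],0,0]

```text
time_s: 16.18
tool_pos: [0.5322, 0.0184, 0.1539]
tcp_rot: [3.14, 0.001, 1.994]
contact_force: [-0.1, 0.8, 0.0]
grip_width: 0.0857
```

```bash
python3 look.py 21
python3 - <<'E'
from g import *
crop(cv2.imread("pics/sf21.png"),240,185,300,230,13,"pics/s10.png")
E
```

```text
(no output)
```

View pics/s10.png

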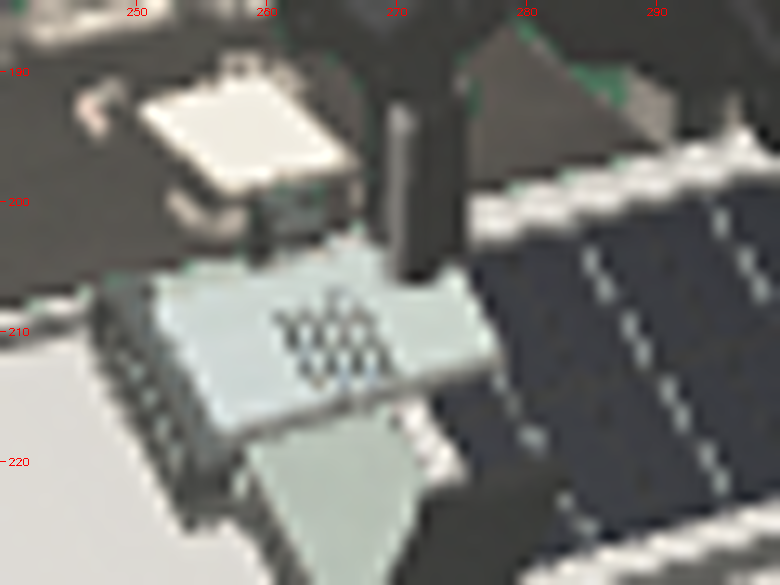

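jog_arm:
  motion:
    - [[0,0,-0.02],0,0]
    - [[0,-0.005,-0.05],0,0]
    - [[0,-0.02,-0.08],0,0]
    - [[0,-0.05,-0.1],0,0]
    - [[0,-0.09,-0.11],0,0]
    - [[0,-0.13,-0.11],0,0]
    - [[0,-0.15,-0.11],0,0]
    - [[0,-0.15,-0.11],0,0]

```text
time_s: 16.95
tool_pos: [0.3916, -0.0439, 0.2626]
tcp_rot: [-3.141, 0.0, 1.992]
contact_force: [1.0, 0.4, 0.5]
grip_width: 0.0856
```

```bash
python3 look.py 22
python3 - <<'E'
from g import *
from rig import read_state
print(read_state()["contact_force"])
for n in("sf22","tf22"): cv2.imwrite(f"pics/{n}_full.png",cv2.imread(f"pics/{n}.png"))
# module cells centroid before/after in the top image
for n in("top0","tf22"):
    im=cv2.imread(f"pics/{n}.png");m=(im.max(2)<75).astype(np.uint8);m[:180]=0;m[235:]=0;m[:,:255]=0;m[:,315:]=0
    ys,xs=np.nonzero(m);print(n,xs.max(),np.percentile(xs,99.5),xs.mean(),len(xs))
E
```

```text
[ 0.32781973 -0.44835406  0.09564777]
top0 310 305.0 278.7590618336887 469
tf22 310 306.13500000000005 282.109693877551 392
```

View pics/sz22.png

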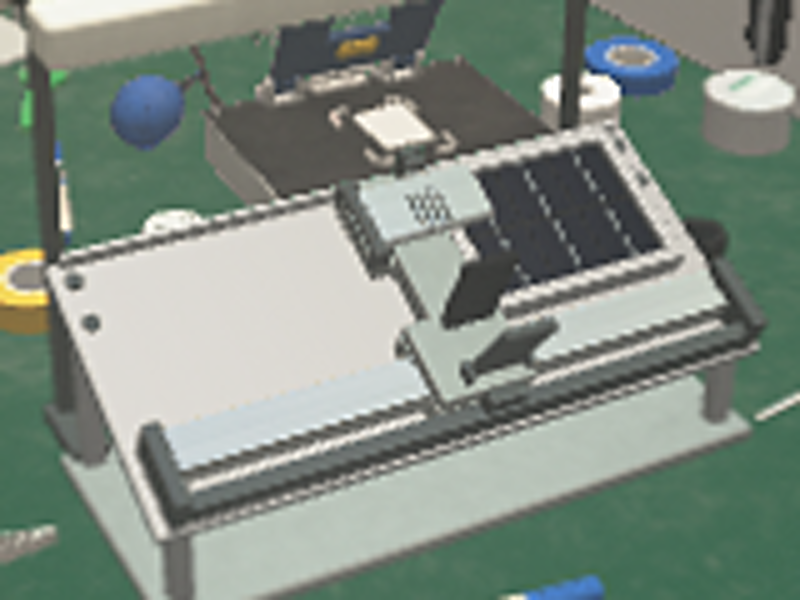

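View pics/tz22.png

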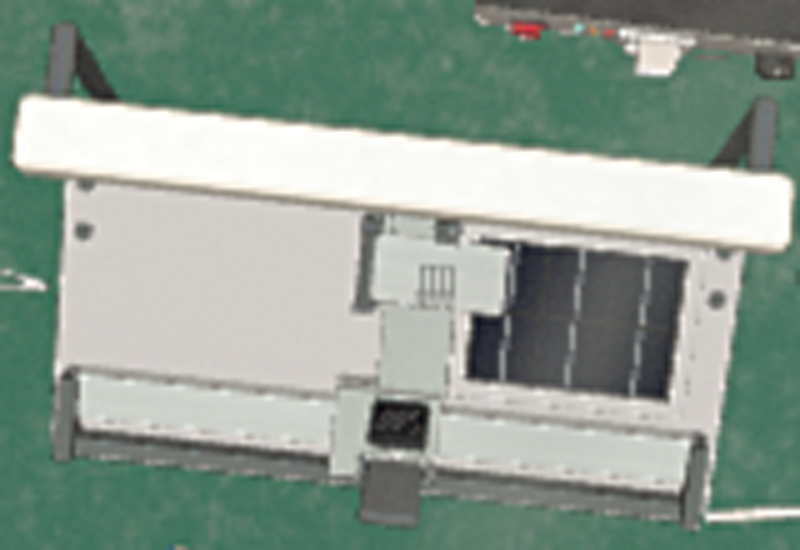

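```bash
python3 -c "
from rig import workorder
print(workorder.sign_off())"
```

```text
the job is handed in; nothing more can be done
None
```

The jaw is locked against the module's edge, the clip is latched down over it, and the job is handed in at about 17 s. The sign-off gives no verdict, so what follows rests on my own checks.

**What I did**
- **Slide:** I squeezed the lock tab against the fixed plate and slid the jaw about 106 mm to the right. The sideways force rose from about 2 N to 8 N when it met the module, and I stopped there.
- **Release:** I let go of the tab, and the jaw stayed put with the force reading zero.
- **Clip:** The jog cannot tilt the tool. I kept it upright and pressed the clip's downslope edge with one open finger, its body in front of the light bar, going down to about 30 N. I then lifted off and backed clear.

**What the last checks showed**
- **Clip:** It lies flat and stayed down after I lifted off.
- **Tab and jaw:** The tab has sprung back outward. In the top view the jaw face meets the module edge to within about 1 mm.
- **Module:** Its far edge moved by about 1 pixel, under 3 mm. The pixel mask I used for this is rough, because the clip now covers part of the cells.
- **Robot and tools:** The contact force is about zero. I saw no sign that the tools had moved, but I did not measure them.

**What disagreed**
- **Heights:** Two estimates of the carriage height differed by 4–5 mm. The clip also came to its stop several millimetres lower than I predicted, so I judged both contacts by force.
- **First press:** My first approach to the clip would have caught only its tip. I saw this in the picture and moved 10 mm to the left before pressing.

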